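# Hook a wire snap ring out of a bearing housing

### The arm

A 6-joint arm with a two-finger parallel gripper is mounted at the origin on the work surface. World frame = base frame: x ahead of the robot, y to its left, z up, the work surface at z = 0. Lengths are in mm, angles in rad, forces in N, time in s.
With the tool pointing down it reaches from about 300 to 775 mm from the base axis. Payload 14.6 kg.
Tool frame: the origin (TCP) lies between the finger pads; the fingertips stand 8 mm ahead of it and the grasp point (between the pads) lies 11 mm behind it; y points along the fingers, x is the direction in which the jaws open and shut, and the axes are right-handed (so a half turn about y gives the same grasp; the last joint's range is limited). The gripper opens to 94 mm and grips with 3 to 60 N. Pads are 16 mm wide; open, the fingers measure 119 mm over their backs; the gripper's body (75 mm by 177 mm) begins 78 mm behind the grasp point.
Start: joints at [-1.306, 0.3, 1.521, -0, 1.321, -0.067], TCP at [179.153, -519.994, 213.446] pointing down, gripper open.
Joint ranges: [-3.03, 3.03], [-0.79, 2.21], [0.23, 2.52], [-1.04, 4.18], [0, 3.07], [-2.55, 2.55]. Speed limits (rad/s): [2.22, 2.22, 2.57, 3.14, 3.14, 3.14].

### API

Orientations are given as [roll, pitch, yaw] about the fixed x, y, z axes, in that order (R = Rz(yaw) Ry(pitch) Rx(roll)).
In Python, from cell import read_state, imaging, order gives the robot as it stands. The module is installed in compiled form; this text tells all that it offers.
- The arm moves only by the shell command python3 -m handwheel 'ROWS' [FORCE]. ROWS is JSON, a list that holds one entry, the list of rows, each a list of 7 numbers: the shift along the tool's x, y, z in mm, then the turn, a rotation vector about the tool's x, y, z in degrees, then the opening, from -1 (shut) to 1 (fully open), so that 0 is half open. A call has 1 to 5 rows; each row is the pose to reach, as a shift and turn from the pose measured when the call began, along the tool's axes at that moment; what a row does not reach only later rows make up. A row lasts 1/12 s, in which the tool goes at most 41.7 mm and 7.16 degrees, less where a joint would pass 70% of its speed; a pose out of reach is approached as far as the arm can. A call with a gripper value outside its range is refused whole. The fingers move at their own pace and stop on an object; FORCE is the grip in N (left out, the last holds). Time passes only in rows, so rows that repeat a pose let the fingers close. It gives the time, the measured TCP pose, the force and the opening at its end, in the units of the state.
- read_state(): the state, without advancing time (a new reading comes with each control period).
- imaging.camera(name): name is "side" or "top"; returns (picture, depth): 480x640x3 uint8, red, green, blue; 480x640 float32, mm along the optical axis (not along the pixel's ray), 0 where there is no reading.
- imaging.get_calibration(name): a dict with "mtx" (3x3 intrinsics, pixels), "dist" ([k1, k2, p1, p2, k3] as OpenCV has them; the pictures are not rectified), "world_from_camera" (4x4, takes a point from camera to world coordinates). Camera axes: x right, y down, z forward; pixel columns grow to the right and rows downward; lengths in mm; the calibration is good to about 2 mm. A picture is of the moment at which its call begins. get_calibration takes no time and is no camera call.
- order.sign_off(): hands the job in, once; it reports no verdict.
The state is a dict: "clock": time; "joints": joint angles; "qd": joint speeds; "effort": joint torques, N m; "eef_pos": TCP position; "eef_rot": TCP orientation; "wrist_force": force on the tool from outside, world axes, zero at the start; "moment": the same for the moment, N m; "finger_gap": finger opening in mm.
Only numpy, scipy, OpenCV 4.12 (cv2) and the standard library are available. Lean on these libraries where they do the work, as an engineer would, in place of code of your own. Each camera call takes 0.05 s, during which the arm holds its last target.

### The job

Take the bent-tip pick from the mat, get its tip under the inward-turned end of the wire snap ring in the bearing housing that is clamped in the vice, and prise the ring up out of its groove. Lay the pick back down on the mat, and put the ring in the steel dish. Leave the screwdriver, the file, the oil bottle and the brass fitting where they are.

Things in the scene. Friction and masses are not known exactly. Their poses are not given: they have to be found in the camera images.
- vice: Low grey machine vice, fixed, with a green round bearing housing clamped upright in it. Origin on the bench (z = 0) under the bore's axis, z up. Bed 202 mm along x, 104 mm wide, 30 mm high; jaws 104 mm wide, out to x = +-80 mm, tops 70 mm high; screw and tommy bar (90 mm along y) at -x out to x = -142 mm, 46 mm high. Housing 96 mm diameter, flat bright top face 90 mm high.
- bore_face (a point): Centre of the bore at the level of the housing's top face, 90 mm above the bench. Bore 62 mm diameter at the face; from 2 mm below the face a bevel widens it to a groove of 65 mm, where the ring lies. The ring rests on a spacer whose top is 7 mm below the face and whose opening is 56 mm. Bore, groove and spacer are oiled and slippery.
- shaft_top (a point): Top centre of the fixed shaft end, 25 mm diameter, in the middle of the bore, 10 mm above the housing's face. Round it sits an open ball bearing: inner race 33 mm diameter, its top 13 mm below the face; ball tops 15.5 mm below the face, so a ring-shaped trough 33 to 56 mm in diameter is open down to there.
- ring: Split snap ring of 4 mm dark steel wire, 20 g. Origin at its centre, mid-wire; centre line radius 30.5 mm, 65 mm over all (68 when free); z is its axis, x points to the middle of its gap, 20 degrees either side. The end at +20 degrees (towards +y) is turned radially in to 18.5 mm from the centre. At first level in the groove, mid-wire 5 mm below the face, at any yaw.
- ring_hook (a point): Mid-wire point on the ring's turned-in end, 20.5 mm from its centre: the place to get the tip under; 6.5 mm is free below the wire there. The ring's two arms are springy, hinged 140 degrees from x: pushed up here with 8 to 15 N they are squeezed in by the bevel, and after 3 to 6 mm of lift the ring snaps out and lies loose, tilted, on the face round the shaft end.
- ring_end (a point): Mid-wire point at the ring's other, plain end, at -20 degrees from its x axis, on the 30.5 mm centre line.
- pick: Hand pick, about 60 g: square wooden handle 90 x 16 x 16 mm and thin steel shank, lying flat on the mat. Origin at the handle's centre, x towards the tip, z up as it lies. Shank on the x axis, 5 mm thick from x = 45 to 75 mm, 3.6 mm thick to x = 110 mm; there it bends 40 degrees towards +z into a foot 9 mm long, 3 mm thick: level when the handle slopes 40 degrees down to the tip.
- pick_tip (a point): Centre of the rounded end of the pick's foot: x = 116.9 mm, z = 5.8 mm in the pick's frame.
- mat: Black rubber bench mat 280 by 230 mm, 3 mm thick, fixed. Origin at the centre of its underside, x along the long side. The pick, the screwdriver and the file lie on it side by side, roughly along its x, about 70 mm apart.
- dish: Round shallow dish of plain steel, fixed: 140 mm over the rim, 22 mm high, inner floor 4 mm above the bench and about 120 mm across. Origin at the centre of its underside.
- screwdriver: Bystander on the mat: screwdriver 190 mm long with a round wooden handle 26 mm thick; origin on the mat under its middle, x towards the blade.
- file: Bystander on the mat: flat file 200 mm long with a wooden handle 26 mm thick; origin on the mat under its middle, x towards the blade's end.
- oiler: Bystander beside the vice: aluminium oil bottle 54 mm diameter, 161 mm high with its spout, standing; origin at the centre of its underside.
- fitting: Bystander beside the vice: brass flange fitting 60 mm diameter, 36 mm high, standing on its flange; origin at the centre of its underside.

How it is judged (in metres and radians):
On the way:
1. the ring's turned-in end is lifted at least 1.5 mm out of its seat with the pick under it (z of ring_hook in the frame of bore_face above -0.0035 m and contact force between pick and ring above 0.5 N), for 0.05 s.
At the end, for the whole second after the job is handed in: The ring is at rest in the dish (its centre within 40 mm of the dish's axis and below the rim, 22 mm), and the pick is at rest lying flat on the mat (the middle of its handle over the mat and less than 18 mm above the bench) (horizontal distance between ring and dish below 0.04 m and height (world z) of ring below 0.022 m and linear speed of each of ring, pick below 0.02 m/s and x of pick in the frame of mat between -0.14 and 0.14 m and y of pick in the frame of mat between -0.115 and 0.115 m and height (world z) of pick below 0.018 m); the robot touches nothing.
It fails at once if the screwdriver is shifted by more than 20 mm (distance of screwdriver from where it was at the start of the episode above 0.02 m).
It fails at once if the file is shifted by more than 20 mm (distance of file from where it was at the start of the episode above 0.02 m).
It fails at once if the oil bottle is shifted by more than 20 mm (distance of oiler from where it was at the start of the episode above 0.02 m).
It fails at once if the brass fitting is shifted by more than 20 mm (distance of fitting from where it was at the start of the episode above 0.02 m).
It also fails if it takes over 72 s, if anything falls off the work surface, if the arm or the gripper's body presses on something with over 40 N, if the wrist force passes 120 N, or if a joint passes its speed limit or range.

## Working session

There is one attempt and no reset: what is moved stays moved. The work goes in short steps, Python scripts to look and compute and a shell command to move; the robot and the scene stay as the last step left them, time stands still between calls to the robot, and variables do not carry over. Pictures are saved under pics/ and viewed, and the job is handed in when it is done.

```bash
mkdir -p pics; ls
python3 - <<'E'
from cell import read_state, imaging, order
import cv2, numpy as np
print(read_state())
for n in ("side","top"):
    p,d=imaging.camera(n); cv2.imwrite(f"pics/{n}0.png",p[:,:,::-1]); np.save(f"{n}0.npy",d); np.save(f"{n}0p.npy",p)
    c=imaging.get_calibration(n); print(n,c)
E
```

```text
pics
{'clock': 0.0, 'joints': array([-1.30562512e+00,  3.00466280e-01,  1.52156024e+00,  3.64380258e-05,
        1.32071265e+00, -6.65915383e-02]), 'qd': array([-2.06670651e-05, -1.90139147e-03, -2.34733960e-03, -8.64616913e-04,
        2.19481084e-03, -7.39668713e-04]), 'effort': array([-3.99601804e-04, -5.31803334e+01, -3.52735984e+01,  7.07626529e-02,
        2.43773824e-02, -9.84309509e-05]), 'eef_pos': array([ 179.08586826, -519.76489105,  212.89779163]), 'eef_rot': array([-1.57068482e+00,  1.14162298e-03, -1.23904255e+00]), 'wrist_force': array([-0.21612524, -0.51066809, -0.07440861]), 'moment': array([-0.01546237, -0.02026121, -0.03702318]), 'finger_gap': 94.05946713769711}
side {'mtx': array([[554.98155683,   0.        , 328.90813718],
       [  0.        , 554.98155683, 236.49890315],
       [  0.        ,   0.        ,   1.        ]]), 'dist': array([0.02190543, 0.        , 0.        , 0.        , 0.        ]), 'world_from_camera': array([[-8.85692646e-01, -3.20475411e-01,  3.35922682e-01,
         1.62269569e+02],
       [-4.63912120e-01,  5.82412230e-01, -6.67518943e-01,
         8.24415845e+02],
       [ 1.82779297e-02, -7.47055222e-01, -6.64510657e-01,
         9.02733882e+02],
       [ 0.00000000e+00,  0.00000000e+00,  0.00000000e+00,
         1.00000000e+00]])}
top {'mtx': array([[455.08988297,   0.        , 313.08654888],
       [  0.        , 455.08988297, 238.37691514],
       [  0.        ,   0.        ,   1.        ]]), 'dist': array([-0.07307946,  0.        ,  0.        ,  0.        ,  0.        ]), 'world_from_camera': array([[-6.31686890e-03, -9.90846477e-01,  1.34845678e-01,
         4.83159005e+02],
       [-9.99979940e-01,  6.32207937e-03, -3.89572098e-04,
        -1.87132417e+01],
       [-4.66498941e-04, -1.34845434e-01, -9.90866536e-01,
         9.61000086e+02],
       [ 0.00000000e+00,  0.00000000e+00,  0.00000000e+00,
         1.00000000e+00]])}
```

View pics/side0.png

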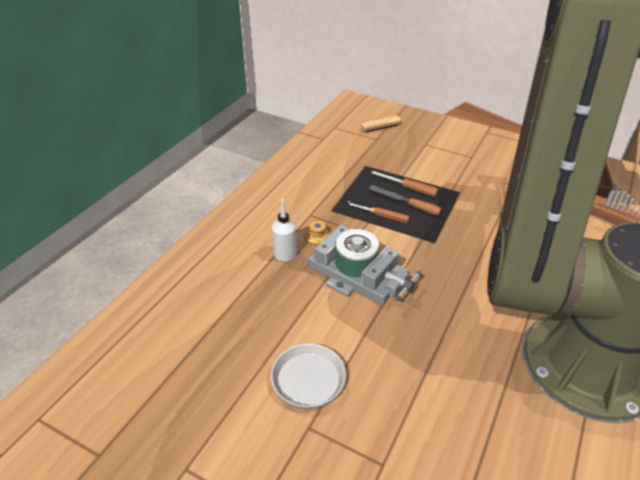

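View pics/top0.png

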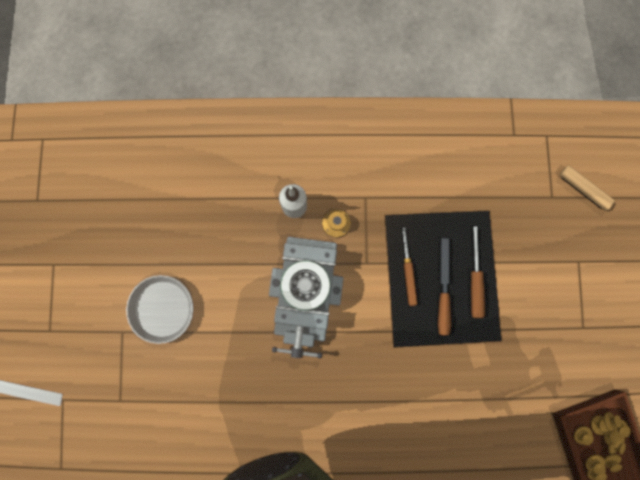

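The side view shows the dish at (309,377), the housing at (357,242) and the pick, nearest on the mat, at (378,212). In the top view the housing is at (305,285), the pick at (409,268), and the oiler (292,200) and fitting (337,222) are beyond the vice. Next I'll enlarge both views.

Run:
```python
import cv2, numpy as np
t=np.load("top0p.npy")[:,:,::-1]; s=np.load("side0p.npy")[:,:,::-1]
def crop(im,x,y,w,h,k,n): cv2.imwrite("pics/"+n,cv2.resize(im[y:y+h,x:x+w],None,fx=k,fy=k,interpolation=cv2.INTER_CUBIC))
crop(t,275,255,60,60,10,"ct_bore.png")
crop(s,325,220,66,60,10,"cs_bore.png")
crop(t,390,215,50,100,6,"ct_pick.png")
crop(s,335,190,90,40,8,"cs_pick.png")
```

```text
(no output)
```

View pics/ct_bore.png

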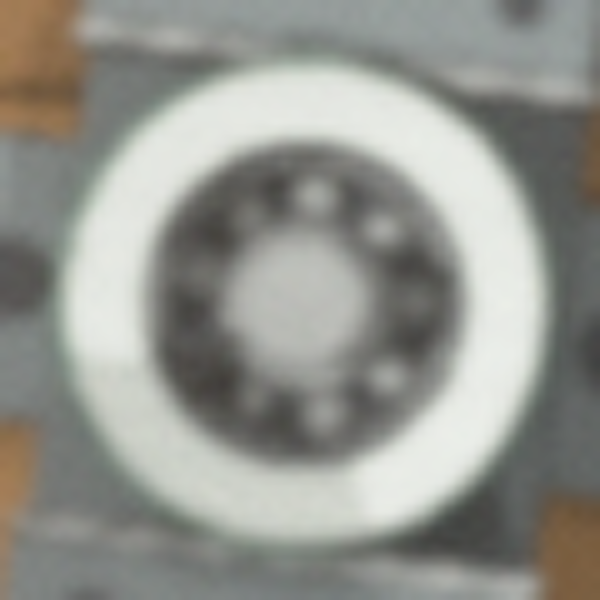

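View pics/cs_bore.png

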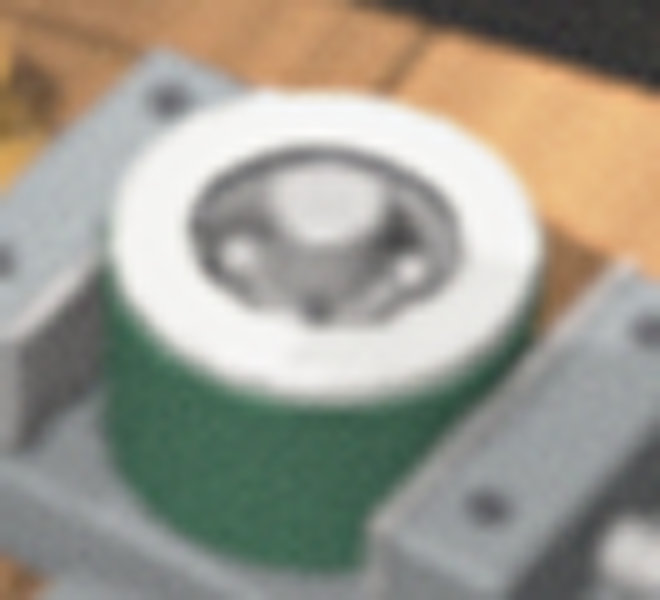

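View pics/ct_pick.png

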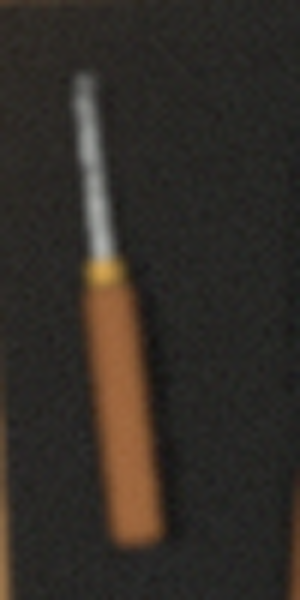

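View pics/cs_pick.png

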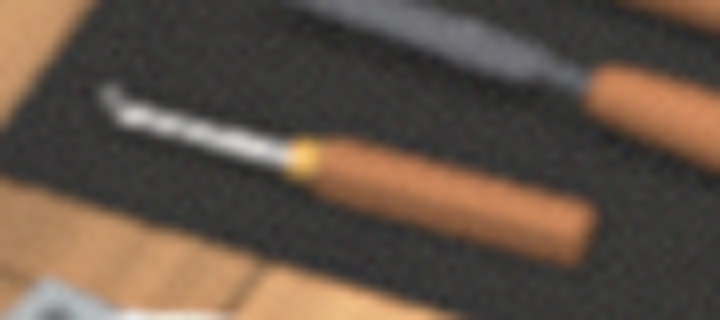

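```bash
cat > h.py <<'E'
import cv2, numpy as np
from cell import read_state, imaging, order
def proj(n,P):
    c=imaging.get_calibration(n); M=np.linalg.inv(c["world_from_camera"])
    r,_=cv2.Rodrigues(M[:3,:3]); p,_=cv2.projectPoints(np.asarray(P,float).reshape(-1,1,3),r,M[:3,3],c["mtx"],c["dist"]); return p[:,0]
def ray(n,uv):
    c=imaging.get_calibration(n); W=c["world_from_camera"]
    q=cv2.undistortPoints(np.asarray(uv,float).reshape(-1,1,2),c["mtx"],c["dist"])[:,0]
    d=np.c_[q,np.ones(len(q))]@W[:3,:3].T; return W[:3,3],d
def onz(n,uv,z):
    o,d=ray(n,uv); return o+d*((z-o[2])/d[:,2])[:,None]
def pix(n,uv,depth):
    o,d=ray(n,uv); return o+d*np.asarray(depth)[:,None]
def crop(im,x,y,w,h,k,f): cv2.imwrite("pics/"+f,cv2.resize(im[y:y+h,x:x+w][:,:,::-1],None,fx=k,fy=k,interpolation=cv2.INTER_CUBIC))
E
python3 - <<'E'
from h import *
for n in ("top","side"):
    P=[];D=[]
    for i in range(8):
        p,d=imaging.camera(n);P.append(p.astype(float));D.append(d)
    np.save(n+"A.npy",np.mean(P,0)); np.save(n+"AD.npy",np.median(D,0))
cal={}
for n in ("top","side"):
    im=np.load(n+"A.npy").astype(np.uint8)
    # white face fit
    g=im.min(2)
    x0,y0=(275,255) if n=="top" else (325,220)
    m=(g[y0:y0+60,x0:x0+66]>185).astype(np.uint8)
    k,l,st,ce=cv2.connectedComponentsWithStats(m); b=1+np.argmax(st[1:,4])
    cs,_=cv2.findContours((l==b).astype(np.uint8),cv2.RETR_EXTERNAL,cv2.CHAIN_APPROX_NONE)
    pts=cs[0][:,0]+[x0,y0]
    w=onz(n,pts,90)[:,:2]; h=cv2.convexHull(w.astype(np.float32))[:,0]
    A=np.c_[2*h,np.ones(len(h))]; s=np.linalg.lstsq(A,(h**2).sum(1),rcond=None)[0]
    print(n,"face c",s[:2],"r",np.sqrt(s[2]+s[0]**2+s[1]**2))
    u=[(305,285)] if n=="top" else [(357,242)]
    print("center from mid", onz(n,u,90))
    D=np.load(n+"AD.npy")
    for nm,uv in (("handle",(410,283) if n=="top" else (392,215)),):
        print(nm,pix(n,[uv],[D[uv[1],uv[0]]]))
E
```

```text
top face c [512.47349975  -3.28033023] r 44.29122966414387
center from mid [[512.08643512  -3.07238229  90.        ]]
handle [[ 516.86562168 -219.00080362   19.2726806 ]]
side face c [510.86547385  -2.00660256] r 47.288822940537024
center from mid [[511.00803202  -5.56253312  90.        ]]
handle [[ 508.815591   -214.89227559   16.3460434 ]]
```

Run:
```python
from h import *
from scipy.optimize import minimize
from scipy.ndimage import map_coordinates
th=np.linspace(0,2*np.pi,180,endpoint=False)
def circ(c,r,z): return np.c_[c[0]+r*np.cos(th),c[1]+r*np.sin(th),np.full(180,z)]
cen={}
for n in ("top","side"):
    g=np.load(n+"A.npy").mean(2)
    sm=lambda P:map_coordinates(g,proj(n,P)[:,::-1].T,order=1)
    def f(c):
        v=0
        v+=np.mean(sm(circ(c,46.5,90))-sm(circ(c,49.5,90)))+np.mean(sm(circ(c,32.5,90))-sm(circ(c,29.5,90)))
        return -v
    best=min(((f((x,y)),x,y) for x in np.arange(503,520,1) for y in np.arange(-12,6,1)))
    r=minimize(f,best[1:],method="Nelder-Mead"); print(n,r.x,r.fun); cen[n]=r.x
    # rectified view at z=85 plane, centered; world x up, y left
    N=600; s=0.12
    jj,ii=np.meshgrid(np.arange(N),np.arange(N))
    P=np.stack([r.x[0]-(ii-300)*s,r.x[1]-(jj-300)*s,np.full(ii.shape,87.)],-1).reshape(-1,3)
    v=np.load(n+"A.npy"); uv=proj(n,P)
    R=cv2.remap(v.astype(np.uint8),uv[:,0].reshape(N,N).astype(np.float32),uv[:,1].reshape(N,N).astype(np.float32),cv2.INTER_CUBIC)
    R=np.clip(R.astype(float)*1.3,0,255).astype(np.uint8)
    cv2.imwrite(f"pics/rect_{n}.png",np.ascontiguousarray(R[:,:,::-1]))
np.save("cen.npy",[cen["top"],cen["side"]])
```

```text
top [512.33249621  -2.80795031] -100.88194387084584Traceback (most recent call last):
  File "<stdin>", line 15, in <module>
    res = _minimize_neldermead(fun, x0, args, callback, bounds=bounds,
                               **options)
    fxr = func(xr)
    fx = function(np.copy(x), *(wrapper_args + args))
  File "<stdin>", line 12, in f
  File "<stdin>", line 9, in <lambda>
  File "h.py", line 4, in proj
    c=imaging.get_calibration(n); M=np.linalg.inv(c["world_from_camera"])
ValueError: time passes only in moves, steps and waits
```

View pics/rect_top.png

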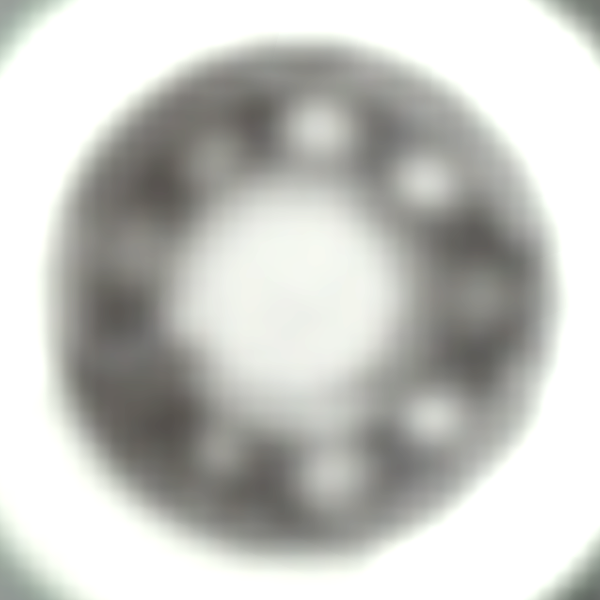

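```bash
sed -i 's/^def proj/_C={n:imaging.get_calibration(n) for n in ("top","side")}\ndef proj/; s/c=imaging.get_calibration(n); /c=_C[n]; /' h.py
cat > bore.py <<'E'
from h import *
from scipy.optimize import minimize
from scipy.ndimage import map_coordinates
th=np.linspace(0,2*np.pi,180,endpoint=False)
def circ(c,r,z): return np.c_[c[0]+r*np.cos(th),c[1]+r*np.sin(th),np.full(180,z)]
cen={}
for n in ("top","side"):
    g=np.load(n+"A.npy").mean(2)
    sm=lambda P:map_coordinates(g,proj(n,P)[:,::-1].T,order=1)
    def f(c):
        v=0
        v+=np.mean(sm(circ(c,46.5,90))-sm(circ(c,49.5,90)))+np.mean(sm(circ(c,32.5,90))-sm(circ(c,29.5,90)))
        return -v
    best=min(((f((x,y)),x,y) for x in np.arange(503,520,1) for y in np.arange(-12,6,1)))
    r=minimize(f,best[1:],method="Nelder-Mead"); print(n,r.x,r.fun); cen[n]=r.x
    N=600; s=0.12
    jj,ii=np.meshgrid(np.arange(N),np.arange(N))
    P=np.stack([r.x[0]-(ii-300)*s,r.x[1]-(jj-300)*s,np.full(ii.shape,87.)],-1).reshape(-1,3)
    v=np.load(n+"A.npy"); uv=proj(n,P)
    R=cv2.remap(v.astype(np.uint8),uv[:,0].reshape(N,N).astype(np.float32),uv[:,1].reshape(N,N).astype(np.float32),cv2.INTER_CUBIC)
    R=np.clip(R.astype(float)*1.3,0,255).astype(np.uint8)
    cv2.imwrite(f"pics/rect_{n}.png",np.ascontiguousarray(R[:,:,::-1]))
    # contrast overlay with hypotheses
    im=np.load(n+"A.npy"); x0,y0=(283,263) if n=="top" else (337,227)
    k=14; sub=im[y0:y0+42,x0:x0+46]; big=cv2.resize(np.clip(sub*1.2,0,255).astype(np.uint8)[:,:,::-1],None,fx=k,fy=k,interpolation=cv2.INTER_CUBIC)
    for d in range(0,360,30):
        a=np.deg2rad(d); q=(proj(n,[[r.x[0]+34*np.cos(a),r.x[1]+34*np.sin(a),90]])[0]-[x0,y0]+.5)*k
        cv2.putText(big,str(d),(int(q[0])-12,int(q[1])+4),0,.45,(0,0,255),1)
    cv2.imwrite(f"pics/ov_{n}.png",big)
np.save("cen.npy",[cen["top"],cen["side"]])
E
python3 bore.py
```

```text
top [512.33249621  -2.80795031] -100.88194387084584
side [509.46252876  -2.37775255] -88.80541025241428
```

View pics/ov_side.png

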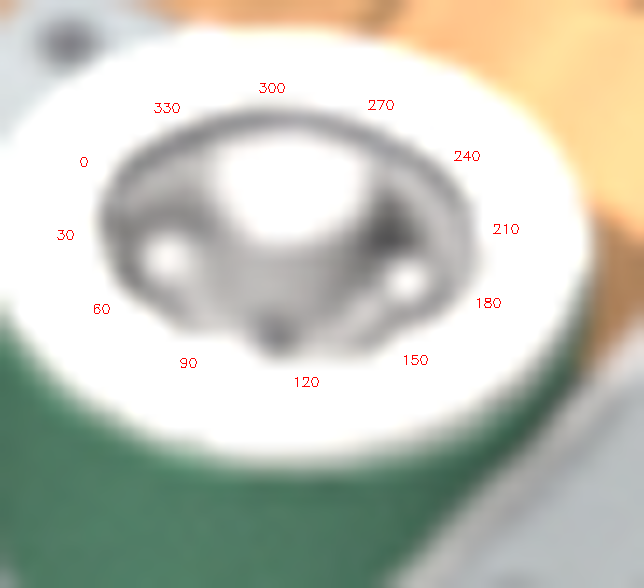

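View pics/ov_top.png

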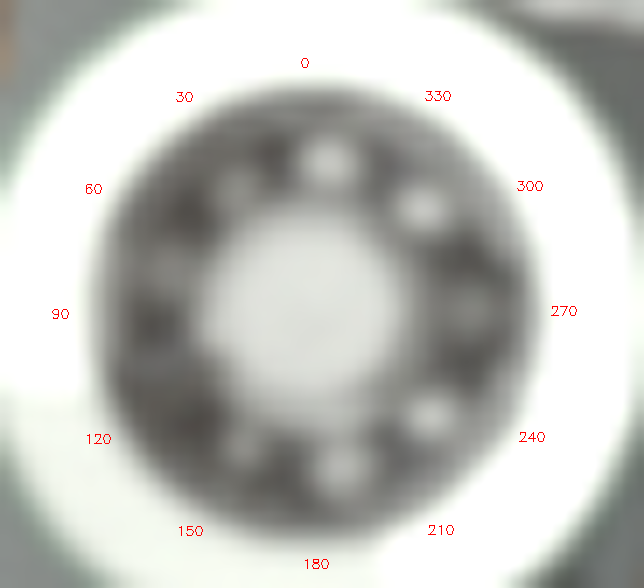

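Run:
```python
from h import *
from scipy.ndimage import map_coordinates
cen=np.load("cen.npy")
print(onz("side",[[337+275/14-.5,227+335/14-.5]],86)[0,:2]-cen[1])
for i,n in enumerate(("top","side")):
    g=np.load(n+"A.npy").mean(2); a=np.deg2rad(np.arange(60,171,6))
    print(n,np.rad2deg(a).round().astype(int))
    for r in (18.5,20,22,24,26,28,30):
        P=np.c_[cen[i][0]+r*np.cos(a),cen[i][1]+r*np.sin(a),np.full(len(a),86.5)]
        print(r,map_coordinates(g,proj(n,P)[:,::-1].T,order=1).astype(int))
```

```text
[-6.7666949  18.07573793]
top [ 60  66  72  78  84  90  96 102 108 114 120 126 132 138 144 150 156 162
 168]
18.5 [ 89 102 109 108  97  87  87  91  90  86  83  78  78  84 100 114 110  96
  90]
20 [ 83  99 107 104  91  77  76  82  86  82  78  72  66  74  95 113 108  92
  82]
22 [ 80  95 104  99  86  72  71  79  85  80  75  69  64  69  86 105 101  84
  76]
24 [80 90 97 97 87 78 76 81 84 77 74 70 67 71 81 90 91 77 76]
26 [ 86  92 101 105 101  97  95  91  83  77  76  74  75  79  82  90  91  85
  85]
28 [ 99 105 118 127 126 127 124 113  93  90  90  89  88  94  95 101 104  99
 101]
30 [138 142 153 161 162 164 162 152 137 129 127 127 125 127 128 131 131 129
 129]
side [ 60  66  72  78  84  90  96 102 108 114 120 126 132 138 144 150 156 162
 168]
18.5 [163 162 166 165 165 163 156 138 121 119 130 144 152 154 157 163 166 163
 160]
20 [154 158 163 169 173 173 165 147 126 121 135 152 159 162 164 163 164 156
 155]
22 [143 147 155 171 178 189 187 166 137 129 148 166 168 165 160 154 149 146
 143]
24 [146 156 163 172 194 208 210 194 167 156 171 184 180 171 156 153 154 154
 145]
26 [176 187 191 199 216 224 229 220 197 189 199 203 194 183 175 175 186 182
 170]
28 [215 222 225 228 231 240 239 235 225 222 224 224 216 206 200 208 215 211
 202]
30 [238 240 239 240 242 243 243 240 231 228 229 228 225 224 222 225 228 227
 221]
```

Run:
```python
from h import *
for n,(x0,y0,x1,y1) in (("top",(398,255,422,312)),("side",(370,200,412,224))):
    im=np.load(n+"A.npy").astype(np.uint8); sub=cv2.resize(im[y0:y1,x0:x1],None,fx=8,fy=8,interpolation=cv2.INTER_CUBIC).astype(int)
    m=((sub[:,:,0]-sub[:,:,2]>45)&(sub[:,:,0]>90)).astype(np.uint8)
    k,l,st,ce=cv2.connectedComponentsWithStats(m); b=1+np.argmax(st[1:,4])
    cs,_=cv2.findContours((l==b).astype(np.uint8),cv2.RETR_EXTERNAL,cv2.CHAIN_APPROX_NONE)
    r=cv2.boxPoints(cv2.minAreaRect(cs[0]))
    uv=r/8+[x0,y0]-.5
    for z in (11,19):
        w=onz(n,uv,z)[:,:2]; print(n,z,w.round(1).tolist(),"c",w.mean(0).round(1), [round(float(np.linalg.norm(w[i]-w[i-1])),1) for i in range(4)])
    v=sub.copy().astype(np.uint8)[:,:,::-1].copy(); cv2.drawContours(v,[r.astype(int)],0,(0,255,0),1); cv2.imwrite(f"pics/hd_{n}.png",v)
# tips and mat/dish
print("tip top",onz("top",[[390+84/6-.5,215+76/6-.5]],16.8)); print("tip side",onz("side",[[335+105/8-.5,190+93/8-.5]],16.8))
print("ferr top",onz("top",[[390+105/6-.5,215+270/6-.5]],14)); print("ferr side",onz("side",[[335+302/8-.5,190+158/8-.5]],14))
print("dish",onz("top",[[160,309]],22),onz("side",[[308.5,376]],22))
print("mat",onz("top",[[386,215],[489,211],[500,340],[393,346]],3).round(0).tolist(),onz("side",[[366,168],[460,182],[436,236],[334,207]],3).round(0).tolist())
print("oiler top cap",onz("top",[[292,212]],0),"fit",onz("top",[[337,230]],0))
print("vice", onz("top",[[310,240],[300,335]],70))
```

```text
top 11 [[569.5, -207.3], [571.4, -225.0], [472.2, -233.3], [470.4, -215.9]] c [ 520.9 -220.4] [99.5, 17.7, 99.6, 17.5]
top 19 [[568.8, -205.7], [570.7, -223.2], [472.3, -231.5], [470.5, -214.2]] c [ 520.6 -218.7] [98.6, 17.6, 98.7, 17.4]
side 11 [[565.1, -201.3], [573.8, -233.6], [471.8, -242.4], [465.0, -210.5]] c [ 518.9 -222. ] [100.5, 33.5, 102.3, 32.6]
side 19 [[561.5, -192.1], [570.1, -224.1], [469.0, -232.8], [462.3, -201.2]] c [ 515.7 -212.6] [99.6, 33.2, 101.4, 32.3]
tip top [[ 634.27517615 -209.72807427   16.8       ]]
tip side [[ 631.59920265 -211.01895919   16.8       ]]
ferr top [[ 566.15149906 -215.41233078   14.        ]]
ferr side [[ 563.07039061 -214.59636272   14.        ]]
dish [[466.1186814  297.23635439  22.        ]] [[459.74292619 303.54184919  22.        ]]
mat [[663.0, -176.0, 3.0], [671.0, -401.0, 3.0], [396.0, -409.0, 3.0], [388.0, -183.0, 3.0]] [[661.0, -389.0, 3.0], [405.0, -454.0, 3.0], [388.0, -208.0, 3.0], [659.0, -188.0, 3.0]]
oiler top cap [[671.43462041  25.86160715   0.        ]] fit [[631.67959443 -70.30528948   0.        ]]
vice [[601.21788021 -12.9474328   70.        ]
 [416.69269203   7.33748425  70.        ]]
```

View pics/hd_top.png

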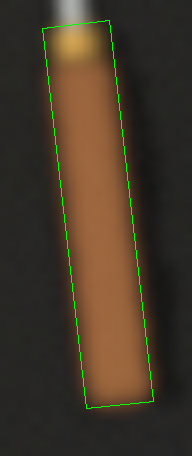

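View pics/hd_side.png

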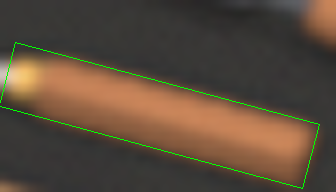

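```bash
cat > go.py <<'E'
from h import *
from scipy.spatial.transform import Rotation as Ro
def R0():
    s=read_state(); return s,Ro.from_euler('xyz',s["eef_rot"])
def toolR(f_yaw_deg,slope_deg):
    "tool rotation: tool z = pick x (toward tip) with yaw f, sloping down by slope; tool y = -pick z"
    f=np.deg2rad(f_yaw_deg); a=np.deg2rad(slope_deg); F=np.array([np.cos(f),np.sin(f),0]); Z=np.array([0,0,1.])
    z=np.cos(a)*F-np.sin(a)*Z; y=-(np.sin(a)*F+np.cos(a)*Z); x=np.cross(y,z)
    return Ro.from_matrix(np.c_[x,y,z])
def rel(pos,R):
    s,C=R0(); d=C.inv().apply(np.asarray(pos)-s["eef_pos"]); r=(C.inv()*R).as_rotvec(degrees=True)
    print("t",round(s["clock"],2),"row:",d.round(1).tolist(),r.round(2).tolist(),"dist",round(float(np.linalg.norm(d))),"ang",round(float(np.linalg.norm(r)),1))
def tipfix(): pass
E
python3 -c "
from go import *
rel([551.4,-216.9,70],toolR(4.8,0))"
```

```text
t 0.9 row: [-165.3, 143.5, 450.7] [-0.0, 14.21, 0.0] dist 501 ang 14.2
```

```bash
R='[-165,143.5,451,0,14.2,0,-0.2]'; python3 -m handwheel '[[[-165,143.5,451,0,14.2,0,-0.2],[-165,143.5,451,0,14.2,0,-0.2],[-165,143.5,451,0,14.2,0,-0.2],[-165,143.5,451,0,14.2,0,-0.2],[-165,143.5,451,0,14.2,0,-0.2]]]' 60; python3 -c "
from go import *
rel([551.4,-216.9,70],toolR(4.8,0))"
```

```text
clock: 1.32
eef_pos: [331.6, -395.8, 154.9]
eef_rot: [-1.571, -0.0, -1.487]
wrist_force: [0.7, -0.2, -0.4]
finger_gap: 63.8
t 1.32 row: [-160.0, 84.8, 233.9] [-0.01, -0.02, 0.02] dist 296 ang 0.0
```

```bash
python3 -m handwheel '[[[-160,85,234,0,0,0,-0.2],[-160,85,234,0,0,0,-0.2],[-160,85,234,0,0,0,-0.2],[-160,85,234,0,0,0,-0.2],[-160,85,234,0,0,0,-0.2]]]' 60;python3 -m handwheel '[[[-53,28,78,0,0,0,-0.2],[-53,28,78,0,0,0,-0.2],[-53,28,78,0,0,0,-0.2]]]' 60
python3 - <<'E'
from go import *
rel([551.4,-216.9,70],toolR(4.8,0))
for n,(x,y,w,h) in (("top",(380,205,80,110)),("side",(320,160,120,80))):
    p,d=imaging.camera(n); crop(p,x,y,w,h,5,f"pg1_{n}.png")
E
```

```text
clock: 1.73
eef_pos: [486.5, -269.4, 95.1]
eef_rot: [-1.57, -0.001, -1.487]
wrist_force: [0.4, -0.6, -0.4]
finger_gap: 38.0
clock: 1.98
eef_pos: [562.1, -206.7, 65.4]
eef_rot: [-1.571, 0.0, -1.485]
wrist_force: [-0.3, 0.9, -0.2]
finger_gap: 37.5
t 1.98 row: [9.2, -4.6, -11.5] [0.02, 0.13, -0.02] dist 15 ang 0.1
```

View pics/pg1_side.png

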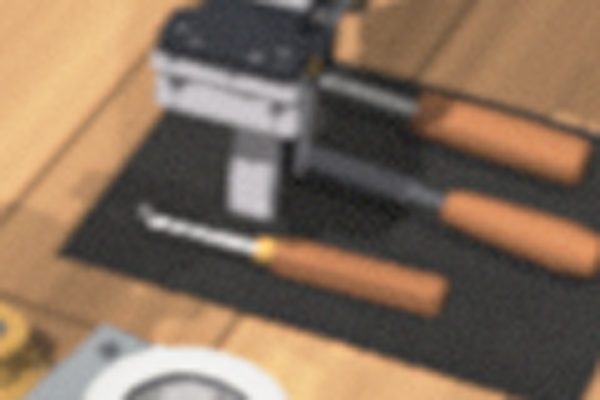

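View pics/pg1_top.png

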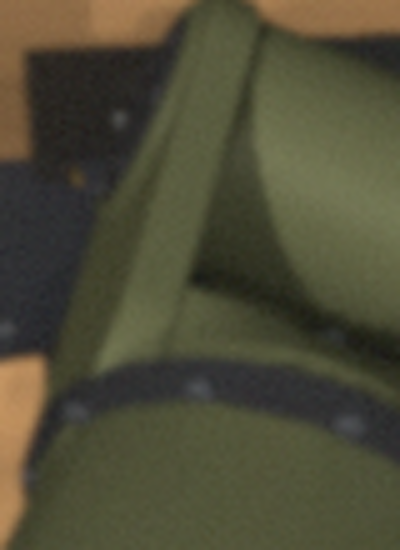

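Run:
```python
from go import *
u=(proj("side",[[562,-187.7,57.4],[562,-175.5,57.4],[562,-182,57.4],[570,-175.5,57.4],[554,-175.5,57.4]])-[320,160]+.5)*5
print(u.round())
rel([552,-217.5,35],toolR(4.8,0))
```

```text
[[249. 211.]
 [239. 224.]
 [245. 217.]
 [224. 219.]
 [254. 229.]]
t 2.08 row: [8.6, 30.8, -9.6] [0.05, 0.16, -0.02] dist 33 ang 0.2
```

```bash
python3 -m handwheel '[[[8,31,-9.4,0,0,0,-0.2],[8,31,-9.4,0,0,0,-0.2],[8,31,-9.4,0,0,0,-0.2]]]' 60
python3 - <<'E'
from go import *
p,d=imaging.camera("side"); crop(p,340,170,80,60,10,f"pg2_side.png")
rel([552.4,-216.5,13],toolR(4.8,0))
E
```

```text
clock: 2.33
eef_pos: [550.7, -217.7, 34.4]
eef_rot: [-1.574, 0.002, -1.486]
wrist_force: [0.5, 0.3, 1.1]
finger_gap: 37.2
t 2.38 row: [-1.2, 22.7, 0.8] [0.05, 0.07, -0.02] dist 23 ang 0.1
```

View pics/pg2_side.png

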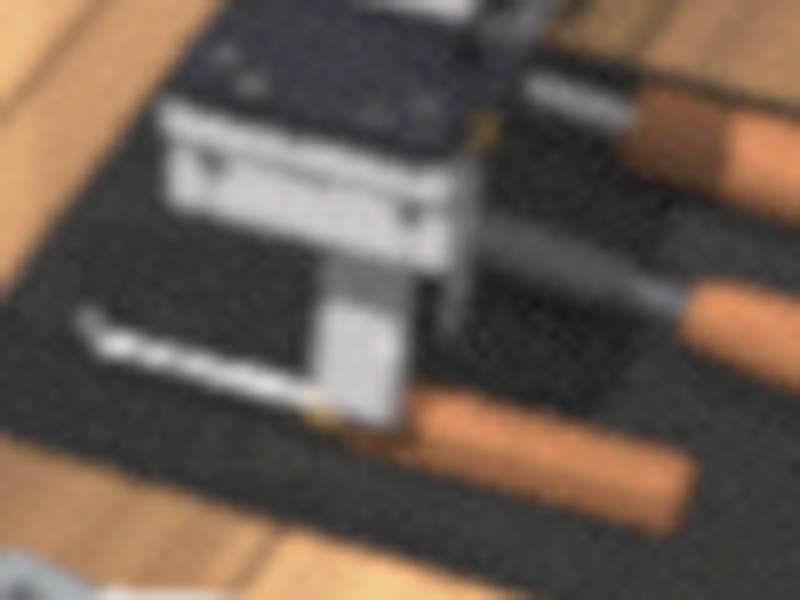

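```bash
python3 -m handwheel '[[[-1.2,21.4,0.8,0,0,0,-0.2],[-1.2,21.4,0.8,0,0,0,-0.2],[-1.2,21.4,0.8,0,0,0,-0.2]]]' 60; python3 -c "
from go import *
rel([552.4,-216.5,13],toolR(4.8,0))"
python3 -m handwheel '[[[0,0,0,0,0,0,-1],[0,0,0,0,0,0,-1],[0,0,0,0,0,0,-1],[0,0,0,0,0,0,-1],[0,0,0,0,0,0,-1]]]' 60
python3 - <<'E'
from go import *
p,d=imaging.camera("side"); crop(p,340,170,80,60,10,f"pg3_side.png")
E
```

```text
clock: 2.63
eef_pos: [552.3, -216.8, 15.2]
eef_rot: [-1.572, 0.0, -1.486]
wrist_force: [-0.6, -0.3, -0.3]
finger_gap: 37.6
t 2.63 row: [-0.3, 2.2, 0.1] [0.06, 0.04, -0.02] dist 2 ang 0.1
clock: 3.05
eef_pos: [552.7, -217.0, 16.0]
eef_rot: [-1.571, -0.0, -1.486]
wrist_force: [-1.3, 0.5, 6.7]
finger_gap: 15.5
```

View pics/pg3_side.png

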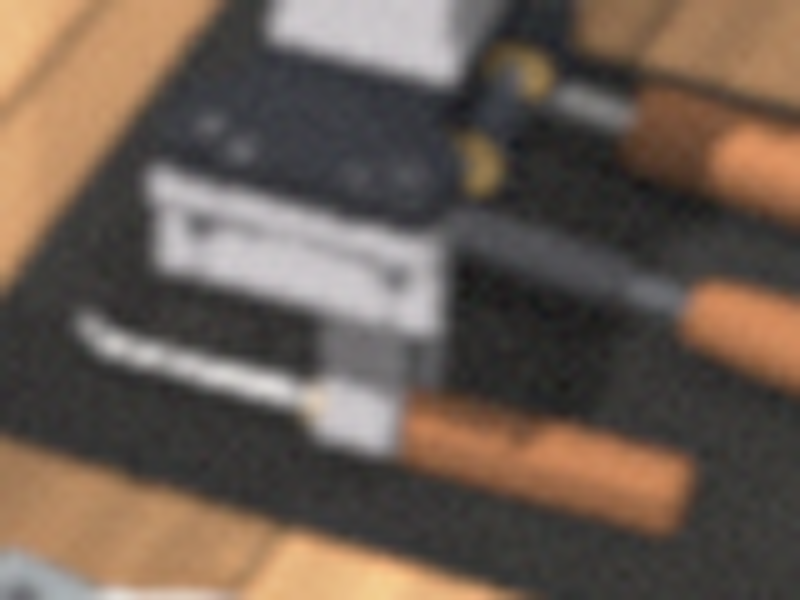

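```bash
python3 -m handwheel '[[[0,-60,0,0,0,0,-1],[0,-130,0,0,0,0,-1],[0,-190,0,0,0,0,-1],[0,-190,0,0,0,0,-1],[0,-190,0,0,0,0,-1]]]' 60
cat >> go.py <<'E'
H=np.array([512.0,-2.7,90.0]); HOOK=110.0; TIP=np.array([0,-0.8,82.0]); YAWERR=0.0
def tipat(along,off,depth,slope,fy=None):
    "tip position relative to hook: along f, radial offset from axis, z rel. to face"
    a=np.deg2rad(HOOK); rad=np.array([np.cos(a),np.sin(a),0]); f=np.array([np.sin(a),-np.cos(a),0])
    fy=HOOK-90 if fy is None else fy
    T=H+rad*off+f*along+[0,0,depth]; R=toolR(fy,slope); return T-R.apply(TIP),R
def tipnow():
    s,C=R0(); T=s["eef_pos"]+C.apply(TIP); a=np.deg2rad(HOOK); rad=np.array([np.cos(a),np.sin(a),0]); f=np.array([np.sin(a),-np.cos(a),0])
    d=T-H; fw=C.apply([0,0,1]); print("tip world",T.round(1),"along %.1f off %.1f z %.1f"%(d@f,d@rad,d[2]),"yaw %.1f slope %.1f"%(np.rad2deg(np.arctan2(fw[1],fw[0])),np.rad2deg(np.arcsin(-fw[2]))),"F",s["wrist_force"].round(1),"gap",round(s["finger_gap"],1))
E
python3 - <<'E'
from go import *
p,d=imaging.camera("side"); crop(p,300,70,133,100,6,f"l1_side.png")
tipnow()
rel(*tipat(-20,15.5,40,50))
E
```

```text
clock: 3.52
eef_pos: [553.3, -217.2, 211.1]
eef_rot: [-1.567, -0.003, -1.486]
wrist_force: [-0.2, -0.5, 0.1]
finger_gap: 15.2
tip world [ 636.1 -210.7  216. ] along 45.5 off -237.9 z 126.0 yaw 4.9 slope -0.5 F [0.3 0.7 4.1] gap 15.3
t 3.57 row: [-213.7, 20.3, -99.1] [-50.14, -14.34, -6.28] dist 236 ang 52.5
```

View pics/l1_side.png

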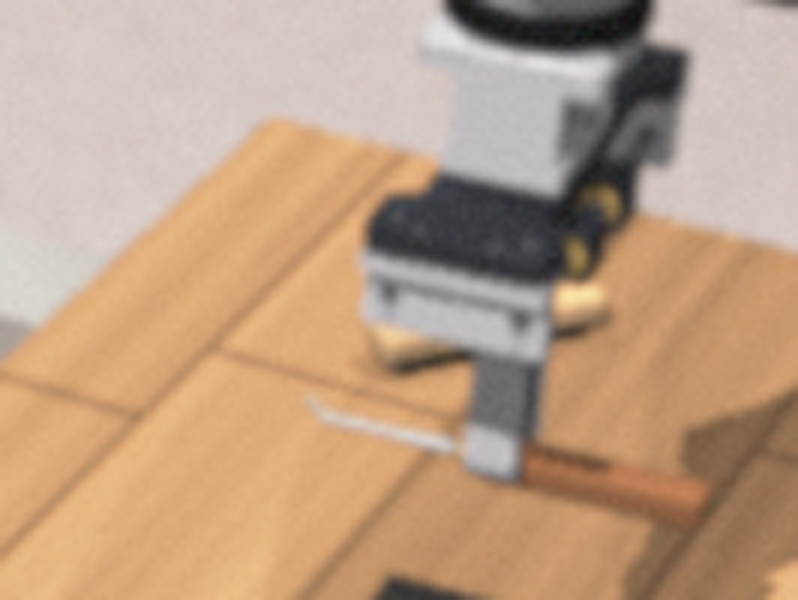

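```bash
python3 -c "
from go import *
T=np.array([636.1,-210.7,216]);print((proj('side',[T])-[300,70]+.5)*6)"
python3 -m handwheel '[[[-120,0,-60,-25,-7,-3,-1],[-120,0,-60,-25,-7,-3,-1],[-214,20,-99,-50.1,-14.3,-6.3,-1],[-214,20,-99,-50.1,-14.3,-6.3,-1],[-214,20,-99,-50.1,-14.3,-6.3,-1]]]' 60
python3 -c "
from go import *
tipnow();rel(*tipat(-20,15.5,40,50))"
```

```text
[[298.84043617 385.51012099]]
clock: 3.98
eef_pos: [449.7, -35.2, 196.3]
eef_rot: [-2.176, -0.027, -1.302]
wrist_force: [1.0, 1.6, -1.7]
finger_gap: 15.3
tip world [515.5 -18.4 150.3] along -2.0 off -15.9 z 60.3 yaw 14.3 slope 34.7 F [ 1.   1.6 -1.7] gap 15.3
t 3.98 row: [-24.5, 6.0, -2.7] [-15.26, -4.45, -1.93] dist 25 ang 16.0
```

```bash
python3 -m handwheel '[[[-24.5,6,-2.7,-15.3,-4.5,-1.9,-1],[-24.5,6,-2.7,-15.3,-4.5,-1.9,-1],[-24.5,6,-2.7,-15.3,-4.5,-1.9,-1],[-24.5,6,-2.7,-15.3,-4.5,-1.9,-1]]]' 60
python3 - <<'E'
from go import *
tipnow();rel(*tipat(-20,15.5,40,50))
A=[]
for n,(x,y,w,h) in (("top",(260,240,100,75)),("side",(320,180,100,75))):
    p=np.mean([imaging.camera(n)[0].astype(float) for i in range(3)],0).astype(np.uint8); crop(p,x,y,w,h,8,f"a1_{n}.png")
    s,C=R0()
    # pick axis points in tool frame: pick x -> tool z = x-35 ; tool y +5
    pts=[[0,5-5.8,82],[0,5,75],[0,5,40],[0,5,12],[0,5,-80]]
    print(n,((proj(n,s["eef_pos"]+C.apply(pts))-[x,y]+.5)*8).round().tolist())
E
```

```text
clock: 4.32
eef_pos: [437.6, -12.4, 190.5]
eef_rot: [-2.449, 0.002, -1.219]
wrist_force: [-0.3, -0.6, -1.1]
finger_gap: 15.3
tip world [487.3   6.  127.9] along -20.2 off 16.6 z 37.9 yaw 20.3 slope 50.3 F [-0.3 -0.6 -1.1] gap 15.3
t 4.32 row: [0.8, -1.1, -1.5] [0.33, 0.2, 0.02] dist 2 ang 0.4
top [[326.0, 464.0], [340.0, 502.0], [373.0, 600.0], [400.0, 684.0], [505.0, 997.0]]
side [[370.0, 437.0], [404.0, 436.0], [498.0, 367.0], [576.0, 310.0], [847.0, 112.0]]
```

View pics/a1_top.png

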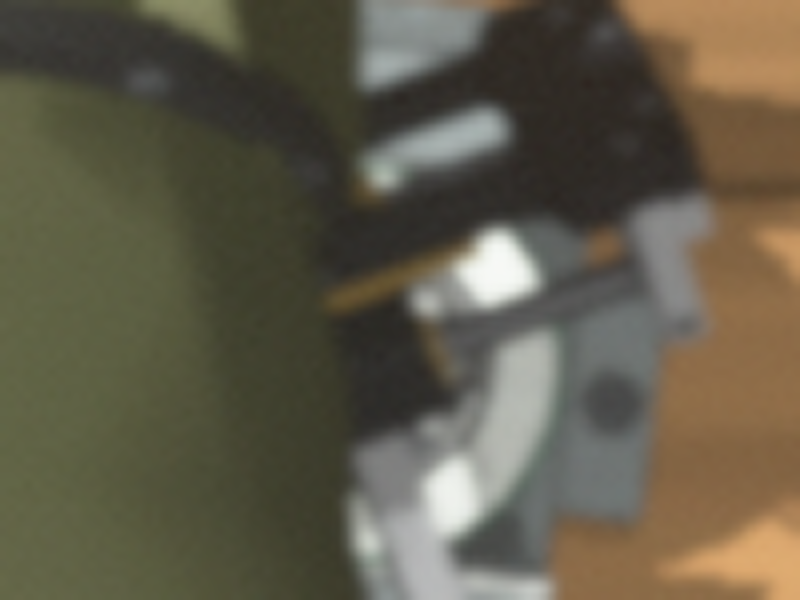

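View pics/a1_side.png

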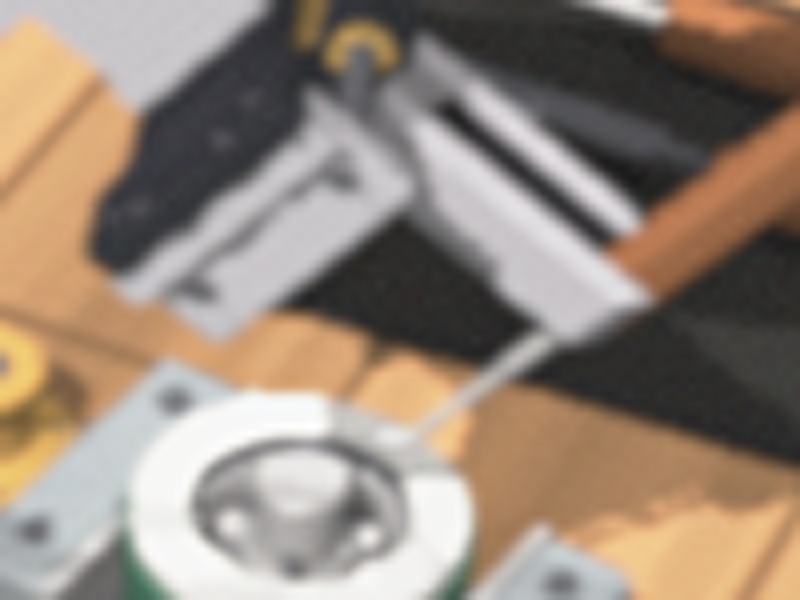

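```bash
python3 -c "
from go import *
rel(*tipat(-20,0,15,50));rel(*tipat(-20,0,5,50))"
```

```text
t 4.62 row: [15.1, 16.4, 19.6] [-0.09, -0.02, -0.06] dist 30 ang 0.1
t 4.62 row: [15.1, 22.8, 27.3] [-0.09, -0.02, -0.06] dist 39 ang 0.1
```

```bash
python3 -m handwheel '[[[15,16.4,19.6,0,0,0,-1],[15,16.4,19.6,0,0,0,-1],[15,22.8,27.3,0,0,0,-1],[15,22.8,27.3,0,0,0,-1],[15,22.8,27.3,0,0,0,-1]]]' 60
python3 - <<'E'
from go import *
tipnow()
p=np.mean([imaging.camera("side")[0].astype(float) for i in range(3)],0).astype(np.uint8); crop(p,320,205,80,60,10,f"a2_side.png")
s,C=R0()
print(((proj("side",s["eef_pos"]+C.apply([TIP]))-[320,205]+.5)*10).round().tolist())
for al in (-18,-16,-14,-12,-10): rel(*tipat(al,0,5,50))
E
```

```text
clock: 5.03
eef_pos: [443.0, -27.3, 157.6]
eef_rot: [-2.442, 0.001, -1.223]
wrist_force: [0.0, -1.3, -0.5]
finger_gap: 15.4
tip world [493.2  -9.1  95.4] along -19.8 off 0.4 z 5.4 yaw 20.0 slope 49.9 F [ 0.  -1.3 -0.5] gap 15.4
[[456.0, 372.0]]
t 5.18 row: [0.3, -0.9, 1.6] [-0.15, -0.02, -0.03] dist 2 ang 0.2
t 5.18 row: [0.3, -2.5, 2.9] [-0.15, -0.02, -0.03] dist 4 ang 0.2
t 5.18 row: [0.3, -4.0, 4.1] [-0.15, -0.02, -0.03] dist 6 ang 0.2
t 5.18 row: [0.3, -5.5, 5.4] [-0.15, -0.02, -0.03] dist 8 ang 0.2
t 5.18 row: [0.3, -7.0, 6.7] [-0.15, -0.02, -0.03] dist 10 ang 0.2
```

View pics/a2_side.png

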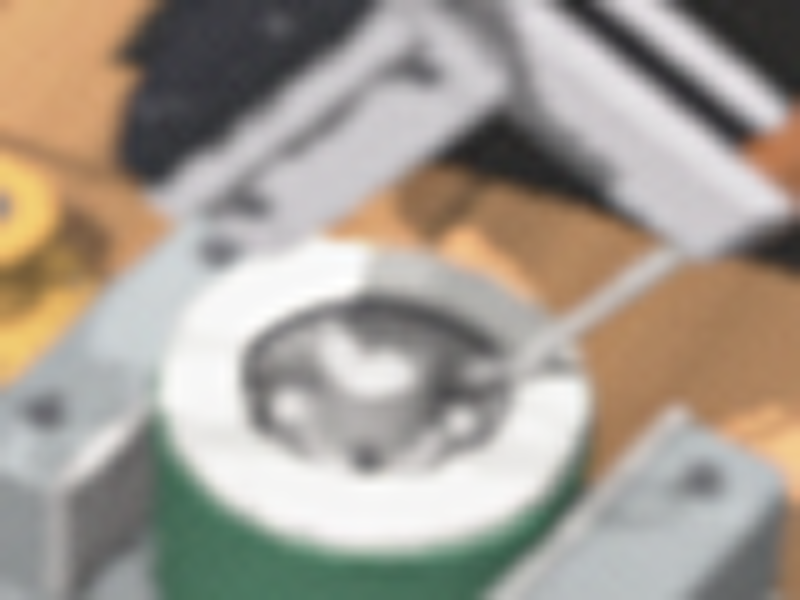

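```bash
python3 -c "
from go import *
e=onz('side',[[320+46.8-.5,205+37.8-.5]],95.4)[0]-np.array([493.2,-9.1,95.4]);print(e, np.load('cen.npy')[1]-e[:2])"
python3 -m handwheel '[[[0.3,-2.5,2.9,0,0,0,-1],[0.3,-2.5,2.9,0,0,0,-1]]]' 60;python3 -c "
from go import *
tipnow()"
python3 -m handwheel '[[[0,-1.5,1.3,0,0,0,-1],[0,-1.5,1.3,0,0,0,-1]]]' 60;python3 -c "
from go import *
tipnow()"
```

```text
[-2.61839460e+00  1.99890957e-01 -2.84217094e-14] [512.08092336  -2.57764351]
clock: 5.35
eef_pos: [447.5, -26.1, 157.6]
eef_rot: [-2.44, -0.0, -1.222]
wrist_force: [-1.2, 0.4, -0.1]
finger_gap: 15.2
tip world [497.8  -7.8  95.5] along -15.1 off 0.1 z 5.5 yaw 20.0 slope 49.8 F [-1.2  0.4 -0.1] gap 15.2
clock: 5.52
eef_pos: [449.6, -25.3, 157.7]
eef_rot: [-2.44, -0.0, -1.222]
wrist_force: [-1.0, 0.2, -0.7]
finger_gap: 15.3
tip world [499.9  -7.   95.6] along -12.8 off 0.1 z 5.6 yaw 20.0 slope 49.8 F [-1.   0.2 -0.7] gap 15.3
```

```bash
python3 -m handwheel '[[[0,-0.8,0.7,0,0,0,-1],[0,-0.8,0.7,0,0,0,-1]]]' 60;python3 -c "
from go import *
tipnow()"
python3 -m handwheel '[[[0,-0.8,0.7,0,0,0,-1],[0,-0.8,0.7,0,0,0,-1]]]' 60;python3 -c "
from go import *
tipnow()"
```

```text
clock: 5.68
eef_pos: [450.5, -24.9, 157.8]
eef_rot: [-2.441, -0.0, -1.222]
wrist_force: [-3.1, -0.6, 1.4]
finger_gap: 15.1
tip world [500.7  -6.7  95.7] along -11.9 off 0.1 z 5.7 yaw 20.0 slope 49.9 F [-3.1 -0.6  1.4] gap 15.1
clock: 5.85
eef_pos: [451.2, -24.6, 157.9]
eef_rot: [-2.442, -0.0, -1.222]
wrist_force: [-5.3, -0.5, -1.0]
finger_gap: 15.6
tip world [501.4  -6.4  95.6] along -11.2 off 0.2 z 5.6 yaw 20.0 slope 49.9 F [-5.3 -0.5 -1. ] gap 15.6
```

```bash
python3 -c "
from go import *
rel(*tipat(-17,1,18,50));rel(*tipat(-17,19,18,50));rel(*tipat(2,19,6,50))"
```

```text
t 5.85 row: [-0.8, -3.6, -13.2] [-0.07, -0.02, -0.03] dist 14 ang 0.1
t 5.85 row: [-18.8, -3.6, -13.2] [-0.07, -0.02, -0.03] dist 23 ang 0.1
t 5.85 row: [-18.8, -10.5, 8.2] [-0.07, -0.02, -0.03] dist 23 ang 0.1
```

```bash
python3 -m handwheel '[[[-0.8,-3.6,-13.2,0,0,0,-1],[-19,-3.6,-13.2,0,0,0,-1],[-19,-3.6,-13.2,0,0,0,-1],[-19,-10.5,8.2,0,0,0,-1],[-19,-10.5,8.2,0,0,0,-1]]]' 60;python3 -c "
from go import *
tipnow()"
python3 -m handwheel '[[[3.5,0,0,0,0,0,-1],[3.5,0,0,0,0,0,-1]]]' 60;python3 -c "
from go import *
tipnow()"
```

```text
clock: 6.27
eef_pos: [458.3, -1.8, 156.8]
eef_rot: [-2.443, 0.0, -1.221]
wrist_force: [-0.5, -0.1, -1.2]
finger_gap: 15.5
tip world [508.5  16.5  94.5] along 3.2 off 19.2 z 4.5 yaw 20.0 slope 50.0 F [-0.5 -0.1 -1.2] gap 15.5
clock: 6.43
eef_pos: [459.6, -5.8, 156.5]
eef_rot: [-2.443, 0.0, -1.222]
wrist_force: [-0.0, -0.3, 0.1]
finger_gap: 15.1
tip world [509.7  12.5  94.2] along 3.1 off 15.1 z 4.2 yaw 20.0 slope 50.0 F [-0.  -0.3  0.1] gap 15.1
```

```bash
for i in 1 ; do python3 -m handwheel '[[[0.8,0,0,0,0,0,-1],[0.8,0,0,0,0,0,-1]]]' 60;done;python3 -c "
from go import *
tipnow()"
python3 -m handwheel '[[[0.8,0,0,0,0,0,-1],[0.8,0,0,0,0,0,-1]]]' 60;python3 -c "
from go import *
tipnow()"
python3 -m handwheel '[[[0.8,0,0,0,0,0,-1],[0.8,0,0,0,0,0,-1]]]' 60;python3 -c "
from go import *
tipnow()"
```

```text
clock: 6.6
eef_pos: [459.8, -7.0, 156.7]
eef_rot: [-2.443, 0.0, -1.222]
wrist_force: [-1.2, 0.3, -0.7]
finger_gap: 15.4
tip world [509.9  11.2  94.4] along 2.8 off 13.8 z 4.4 yaw 20.0 slope 50.0 F [-1.2  0.3 -0.7] gap 15.4
clock: 6.77
eef_pos: [460.0, -8.0, 157.0]
eef_rot: [-2.443, 0.0, -1.222]
wrist_force: [-0.4, 0.6, -0.6]
finger_gap: 15.5
tip world [510.2  10.2  94.7] along 2.7 off 12.8 z 4.7 yaw 20.0 slope 49.9 F [-0.4  0.6 -0.6] gap 15.5
clock: 6.93
eef_pos: [460.3, -8.8, 157.1]
eef_rot: [-2.442, 0.001, -1.222]
wrist_force: [-0.1, 1.9, -1.8]
finger_gap: 15.4
tip world [510.4   9.5  94.8] along 2.7 off 12.0 z 4.8 yaw 20.0 slope 49.9 F [-0.1  1.9 -1.8] gap 15.4
```

```bash
python3 -m handwheel '[[[0.8,0,0,0,0,0,-1],[0.8,0,0,0,0,0,-1]]]' 60;python3 -c "
from go import *
tipnow()"
```

```text
clock: 7.1
eef_pos: [460.5, -9.4, 157.0]
eef_rot: [-2.442, 0.001, -1.222]
wrist_force: [-0.7, 2.0, -0.4]
finger_gap: 15.4
tip world [510.6   8.9  94.8] along 2.7 off 11.4 z 4.8 yaw 20.0 slope 49.9 F [-0.7  2.  -0.4] gap 15.4
```

```bash
sed -i 's/TIP=np.array(\[0,-0.8/TIP=np.array([-1.6,-0.8/' go.py; python3 -c "
from go import *
tipnow();rel(*tipat(0,18,9,50));rel(*tipat(0,38,9,50));rel(*tipat(0,38,3,50))"
```

```text
tip world [510.1  10.4  94.8] along 2.7 off 13.0 z 4.8 yaw 20.0 slope 49.9 F [-0.7  2.  -0.4] gap 15.4
t 7.1 row: [-5.1, -0.7, -4.9] [-0.07, 0.03, -0.07] dist 7 ang 0.1
t 7.1 row: [-25.1, -0.7, -4.9] [-0.07, 0.03, -0.07] dist 26 ang 0.1
t 7.1 row: [-25.1, 3.1, -0.3] [-0.07, 0.03, -0.07] dist 25 ang 0.1
```

```bash
python3 -m handwheel '[[[-5,-0.7,-5,0,0,0,-1],[-25,-0.7,-5,0,0,0,-1],[-25,3,-0.3,0,0,0,-1],[-25,3,-0.3,0,0,0,-1]]]' 60;python3 -c "
from go import *
tipnow()"
python3 -m handwheel '[[[0,0.6,0.8,0,0,0,-1],[0,0.6,0.8,0,0,0,-1]]]' 60;python3 -c "
from go import *
tipnow()"
python3 -m handwheel '[[[0,0.6,0.8,0,0,0,-1],[0,0.6,0.8,0,0,0,-1]]]' 60;python3 -c "
from go import *
tipnow()"
```

```text
clock: 7.43
eef_pos: [449.2, 13.5, 154.9]
eef_rot: [-2.443, 0.001, -1.221]
wrist_force: [0.2, -1.1, -0.3]
finger_gap: 15.5
tip world [498.8  33.4  92.6] along -0.1 off 38.4 z 2.6 yaw 20.1 slope 50.0 F [ 0.2 -1.1 -0.3] gap 15.5
clock: 7.6
eef_pos: [449.3, 13.2, 153.7]
eef_rot: [-2.443, 0.001, -1.221]
wrist_force: [0.2, -0.4, -0.2]
finger_gap: 15.2
tip world [498.8  33.   91.4] along -0.2 off 38.0 z 1.4 yaw 20.1 slope 50.0 F [ 0.2 -0.4 -0.2] gap 15.2
clock: 7.77
eef_pos: [449.4, 12.8, 152.6]
eef_rot: [-2.444, 0.001, -1.222]
wrist_force: [-1.3, 0.1, 0.3]
finger_gap: 15.3
tip world [498.9  32.6  90.3] along -0.2 off 37.6 z 0.3 yaw 20.1 slope 50.0 F [-1.3  0.1  0.3] gap 15.3
```

```bash
python3 -m handwheel '[[[0,0.6,0.8,0,0,0,-1],[0,0.6,0.8,0,0,0,-1]]]' 60;python3 -c "
from go import *
tipnow()"
python3 -m handwheel '[[[0,0.6,0.8,0,0,0,-1],[0,0.6,0.8,0,0,0,-1]]]' 60;python3 -c "
from go import *
tipnow()"
```

```text
clock: 7.93
eef_pos: [449.4, 12.6, 151.5]
eef_rot: [-2.444, 0.001, -1.222]
wrist_force: [1.0, 0.5, 0.6]
finger_gap: 15.6
tip world [499.   32.4  89.2] along -0.2 off 37.4 z -0.8 yaw 20.0 slope 50.0 F [1.  0.5 0.6] gap 15.6
clock: 8.1
eef_pos: [449.5, 12.5, 150.6]
eef_rot: [-2.444, 0.001, -1.222]
wrist_force: [-0.0, -0.0, 3.3]
finger_gap: 15.3
tip world [499.   32.3  88.3] along -0.2 off 37.3 z -1.7 yaw 20.0 slope 50.0 F [-0.  -0.   3.3] gap 15.3
```

```bash
sed -i 's/TIP=np.array(\[-1.6,-0.8,82.0/TIP=np.array([-1.6,-1.9,80.2/' go.py; python3 -c "
from go import *
tipnow();rel(*tipat(-5.5,37,8,50));rel(*tipat(-5.5,16.5,8,50));rel(*tipat(-5.5,16.5,-1,50));rel(*tipat(-5.5,16.5,-6,50));rel(*tipat(-5.5,16.5,-10,50))"
```

```text
tip world [498.7  32.2  90.4] along -0.5 off 37.3 z 0.4 yaw 20.0 slope 50.0 F [-0.  -0.   3.3] gap 15.3
t 8.1 row: [0.3, -1.0, -9.0] [0.03, 0.01, -0.05] dist 9 ang 0.1
t 8.1 row: [20.8, -1.1, -9.0] [0.03, 0.01, -0.05] dist 23 ang 0.1
t 8.1 row: [20.8, 4.7, -2.1] [0.03, 0.01, -0.05] dist 21 ang 0.1
t 8.1 row: [20.8, 7.9, 1.7] [0.03, 0.01, -0.05] dist 22 ang 0.1
t 8.1 row: [20.8, 10.5, 4.8] [0.03, 0.01, -0.05] dist 24 ang 0.1
```

```bash
python3 -m handwheel '[[[0.3,-1,-9,0,0,0,-1],[21,-1,-9,0,0,0,-1],[21,-1,-9,0,0,0,-1],[21,4.7,-2.1,0,0,0,-1],[21,4.7,-2.1,0,0,0,-1]]]' 60
python3 - <<'E'
from go import *
tipnow()
p=np.mean([imaging.camera("side")[0].astype(float) for i in range(3)],0).astype(np.uint8); crop(p,330,215,60,45,13,f"a3_side.png")
rel(*tipat(-6,16.5,-6,50));rel(*tipat(-6,16.5,-10,50))
E
```

```text
clock: 8.52
eef_pos: [451.3, -8.6, 147.9]
eef_rot: [-2.445, 0.001, -1.222]
wrist_force: [0.2, -0.2, -0.7]
finger_gap: 15.3
tip world [500.5  11.   87.6] along -6.1 off 16.8 z -2.4 yaw 20.1 slope 50.1 F [ 0.2 -0.2 -0.7] gap 15.3
t 8.67 row: [0.3, 3.4, 3.4] [0.07, 0.04, -0.03] dist 5 ang 0.1
t 8.67 row: [0.3, 6.0, 6.4] [0.07, 0.04, -0.03] dist 9 ang 0.1
```

View pics/a3_side.png

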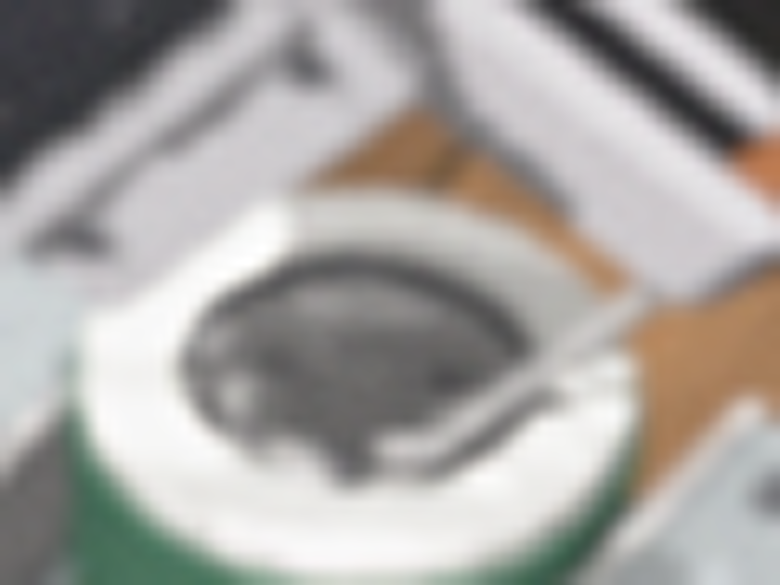

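```bash
python3 -m handwheel '[[[0.3,3.4,3.4,0,0,0,-1],[0.3,3.4,3.4,0,0,0,-1]]]' 60;python3 -c "
from go import *
tipnow();rel(*tipat(-6,16.7,-10.8,50))"
```

```text
clock: 8.83
eef_pos: [451.2, -8.6, 143.5]
eef_rot: [-2.445, 0.001, -1.221]
wrist_force: [0.1, 0.2, -0.4]
finger_gap: 15.7
tip world [500.3  11.1  83.2] along -6.3 off 16.9 z -6.8 yaw 20.1 slope 50.1 F [ 0.1  0.2 -0.4] gap 15.7
t 8.83 row: [0.1, 2.5, 3.2] [0.11, 0.08, -0.03] dist 4 ang 0.1
```

```bash
python3 -m handwheel '[[[0.1,2.5,3.2,0,0,0,-1],[0.1,2.5,3.2,0,0,0,-1]]]' 60;python3 -c "
from go import *
tipnow();rel(*tipat(-2,18.5,-10.8,47));rel(*tipat(2,20,-10.5,42))"
```

```text
clock: 9.0
eef_pos: [451.1, -8.6, 138.7]
eef_rot: [-2.446, 0.002, -1.221]
wrist_force: [0.0, -0.1, -0.8]
finger_gap: 15.1
tip world [500.2  11.1  78.3] along -6.4 off 17.0 z -11.7 yaw 20.2 slope 50.2 F [ 0.  -0.1 -0.8] gap 15.1
t 9.0 row: [-1.6, 0.5, 2.4] [3.16, 0.1, -0.03] dist 3 ang 3.2
t 9.0 row: [-3.1, 4.2, 5.6] [8.16, 0.09, -0.04] dist 8 ang 8.2
```

```bash
python3 -m handwheel '[[[-1.6,0.5,2.4,3.2,0,0,-1],[-1.6,0.5,2.4,3.2,0,0,-1]]]' 60;python3 -c "
from go import *
tipnow();rel(*tipat(2,20,-10.7,42))"
```

```text
clock: 9.17
eef_pos: [451.7, -6.5, 136.6]
eef_rot: [-2.388, 0.002, -1.221]
wrist_force: [-0.7, -0.2, 0.5]
finger_gap: 15.3
tip world [504.   14.4  79.5] along -1.7 off 18.8 z -10.5 yaw 20.1 slope 46.8 F [-0.7 -0.2  0.5] gap 15.3
t 9.17 row: [-1.3, 4.1, 3.1] [4.8, 0.09, -0.04] dist 5 ang 4.8
```

```bash
python3 -m handwheel '[[[-1.3,4.1,3.1,4.8,0,0,-1],[-1.3,4.1,3.1,4.8,0,0,-1]]]' 60;python3 - <<'E'
from go import *
tipnow();rel(*tipat(3,20.3,-10.5,40))
p=np.mean([imaging.camera("side")[0].astype(float) for i in range(3)],0).astype(np.uint8); crop(p,330,215,60,45,13,f"a4_side.png")
E
```

```text
clock: 9.33
eef_pos: [450.3, -5.6, 132.1]
eef_rot: [-2.3, 0.001, -1.221]
wrist_force: [0.4, -0.3, -0.4]
finger_gap: 15.2
tip world [507.1  16.8  80. ] along 2.1 off 20.0 z -10.0 yaw 20.1 slope 41.8 F [ 0.4 -0.3 -0.4] gap 15.2
t 9.33 row: [-0.4, 2.3, 1.1] [1.79, 0.06, -0.03] dist 3 ang 1.8
```

View pics/a4_side.png

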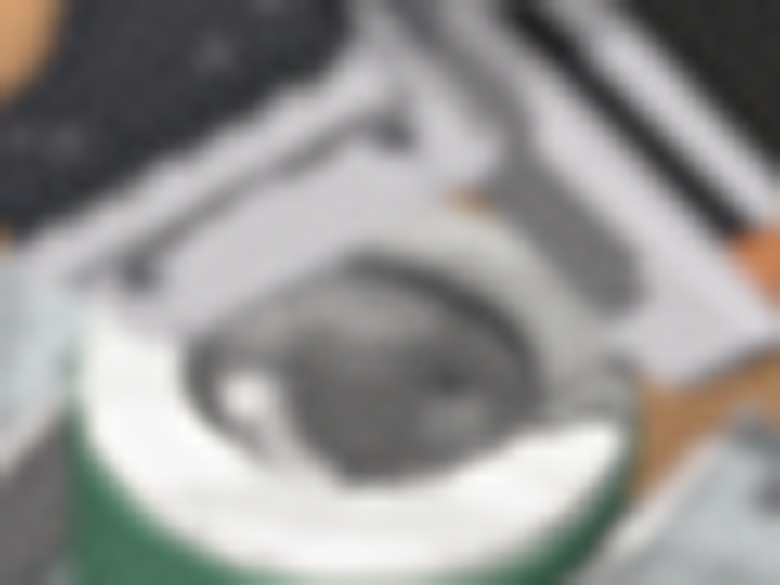

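```bash
python3 -c "
from go import *
rel(*tipat(3.5,20.5,-10.3,38))
rel(*tipat(3.5,20.5,-7.3,38))"
```

```text
t 9.48 row: [-0.7, 4.6, 1.5] [4.14, 0.08, -0.04] dist 5 ang 4.1
t 9.48 row: [-0.7, 2.3, -0.5] [4.14, 0.08, -0.04] dist 2 ang 4.1
```

```bash
python3 -m handwheel '[[[-0.7,4.6,1.5,4.1,0,0,-1],[-0.7,4.6,1.5,4.1,0,0,-1],[-0.7,3,0.2,4.1,0,0,-1],[-0.7,3,0.2,4.1,0,0,-1]]]' 60;python3 - <<'E'
from go import *
tipnow();rel(*tipat(3.5,20.5,-6.5,38));rel(*tipat(3.5,20.5,-4,38))
E
```

```text
clock: 9.82
eef_pos: [448.6, -5.7, 130.1]
eef_rot: [-2.237, 0.001, -1.221]
wrist_force: [1.1, 0.7, -0.3]
finger_gap: 15.4
tip world [508.3  17.9  82. ] along 3.6 off 20.6 z -8.0 yaw 20.1 slope 38.2 F [ 1.1  0.7 -0.3] gap 15.4
t 9.82 row: [-0.0, -0.9, -1.0] [0.18, 0.08, -0.04] dist 1 ang 0.2
t 9.82 row: [-0.0, -2.8, -2.6] [0.18, 0.08, -0.04] dist 4 ang 0.2
```

```bash
python3 -m handwheel '[[[0,-1.2,-0.95,0,0,0,-1],[0,-1.2,-0.95,0,0,0,-1]]]' 60;python3 -c "
from go import *
tipnow()"; python3 -m handwheel '[[[0,-1.2,-0.95,0,0,0,-1],[0,-1.2,-0.95,0,0,0,-1]]]' 60;python3 -c "
from go import *
tipnow()"
```

```text
clock: 9.98
eef_pos: [448.8, -5.7, 131.6]
eef_rot: [-2.239, 0.001, -1.221]
wrist_force: [-1.1, 0.2, -2.7]
finger_gap: 15.5
tip world [508.5  17.9  83.4] along 3.7 off 20.6 z -6.6 yaw 20.1 slope 38.3 F [-1.1  0.2 -2.7] gap 15.5
clock: 10.15
eef_pos: [448.9, -5.6, 132.9]
eef_rot: [-2.239, 0.002, -1.221]
wrist_force: [1.0, 0.2, -6.9]
finger_gap: 15.3
tip world [508.5  17.9  84.7] along 3.8 off 20.6 z -5.3 yaw 20.1 slope 38.3 F [ 1.   0.2 -6.9] gap 15.3
```

Force is building (−6.9 N), so the tip is under the hook. I'll keep lifting.

```bash
python3 -m handwheel '[[[0,-1.2,-0.95,0,0,0,-1],[0,-1.2,-0.95,0,0,0,-1]]]' 60;python3 -c "
from go import *
tipnow()"; python3 -m handwheel '[[[0,-1.2,-0.95,0,0,0,-1],[0,-1.2,-0.95,0,0,0,-1]]]' 60;python3 -c "
from go import *
tipnow()"
```

```text
clock: 10.32
eef_pos: [448.9, -5.6, 134.2]
eef_rot: [-2.239, 0.002, -1.221]
wrist_force: [1.8, -0.1, -9.5]
finger_gap: 15.2
tip world [508.5  18.   86. ] along 3.8 off 20.6 z -4.0 yaw 20.1 slope 38.3 F [ 1.8 -0.1 -9.5] gap 15.2
clock: 10.48
eef_pos: [448.8, -5.5, 135.6]
eef_rot: [-2.24, 0.002, -1.221]
wrist_force: [1.4, -0.2, -11.1]
finger_gap: 15.3
tip world [508.5  18.   87.4] along 3.8 off 20.7 z -2.6 yaw 20.1 slope 38.3 F [  1.4  -0.2 -11.1] gap 15.3
```

```bash
python3 -m handwheel '[[[0,-1.2,-0.95,0,0,0,-1],[0,-1.2,-0.95,0,0,0,-1]]]' 60;python3 -c "
from go import *
tipnow()
p=np.mean([imaging.camera('side')[0].astype(float) for i in range(2)],0).astype(np.uint8); crop(p,330,195,80,60,10,f'a5_side.png')"
```

```text
clock: 10.65
eef_pos: [448.8, -5.6, 137.2]
eef_rot: [-2.24, 0.002, -1.221]
wrist_force: [2.1, -1.3, -9.8]
finger_gap: 15.2
tip world [508.5  17.9  89. ] along 3.7 off 20.6 z -1.0 yaw 20.1 slope 38.3 F [ 2.1 -1.3 -9.8] gap 15.2
```

View pics/a5_side.png

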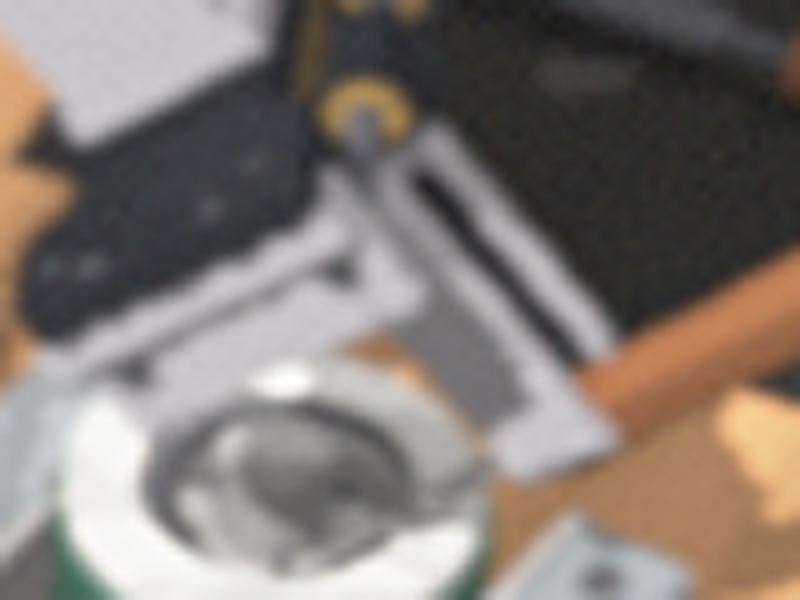

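```bash
python3 -c "
from go import *
s,C=R0()
for dp in (0,3,6,10,14):
    D=Ro.from_euler('x',dp,degrees=True)
    q=proj('side',s['eef_pos']+C.apply(D.apply([[0,5,-15],[0,5,-75]])));v=q[1]-q[0];print(dp,(v[1]/v[0]).round(3))"
python3 -m handwheel '[[[0,-1.2,-0.95,0,0,0,-1],[0,-1.2,-0.95,0,0,0,-1]]]' 60;python3 -m handwheel '[[[0,-1.2,-0.95,0,0,0,-1],[0,-1.2,-0.95,0,0,0,-1]]]' 60;python3 -c "
from go import *
tipnow()"
```

```text
0 -0.458
3 -0.404
6 -0.353
10 -0.288
14 -0.228
clock: 10.92
eef_pos: [448.8, -6.1, 139.1]
eef_rot: [-2.24, 0.001, -1.221]
wrist_force: [1.4, -5.0, -7.6]
finger_gap: 15.3
clock: 11.08
eef_pos: [448.8, -6.2, 141.2]
eef_rot: [-2.24, 0.0, -1.221]
wrist_force: [1.6, -1.3, -4.4]
finger_gap: 15.6
tip world [508.5  17.3  93. ] along 3.5 off 20.0 z 3.0 yaw 20.1 slope 38.3 F [ 1.6 -1.3 -4.4] gap 15.6
```

```bash
python3 -c "
from go import *
p=np.mean([imaging.camera('side')[0].astype(float) for i in range(3)],0).astype(np.uint8); crop(p,330,195,80,60,10,f'a6_side.png');crop(p,335,220,45,34,17,f'a6b_side.png')"
```

```text
(no output)
```

View pics/a6_side.png

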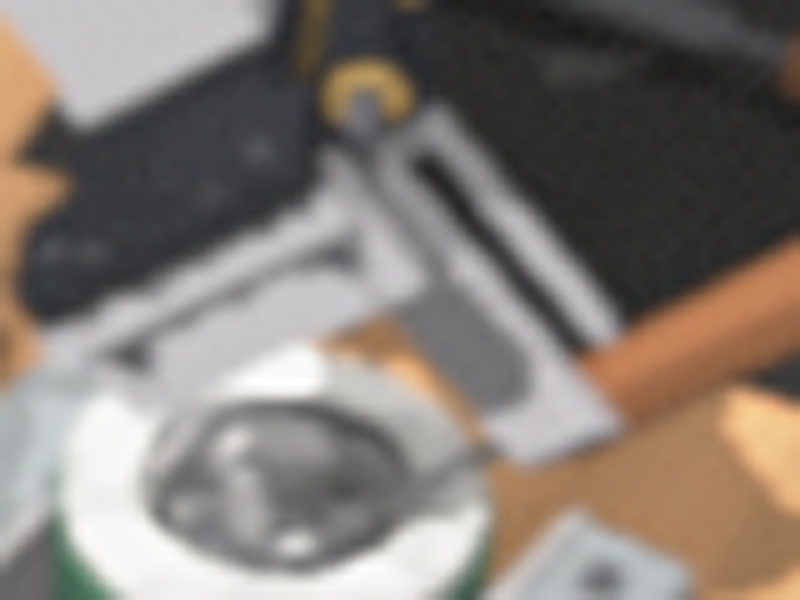

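View pics/a6b_side.png

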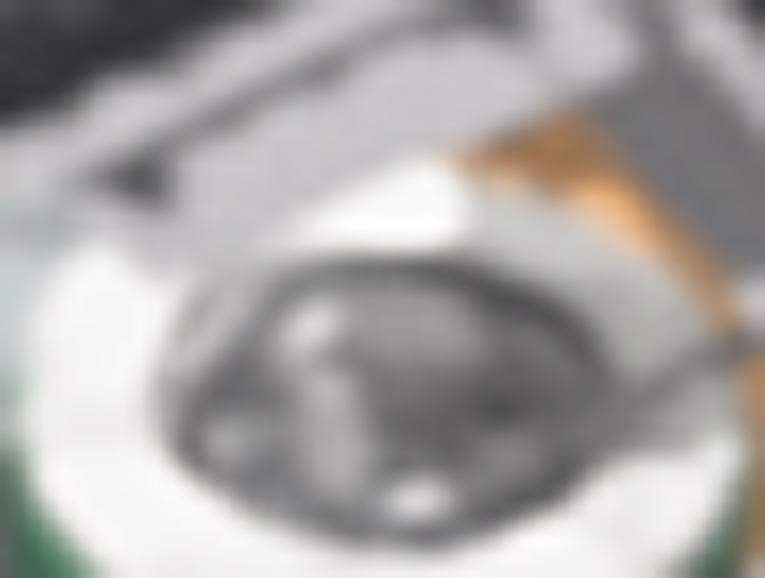

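```bash
python3 -m handwheel '[[[0,-1.2,-0.95,0,0,0,-1],[0,-1.2,-0.95,0,0,0,-1]]]' 60;python3 -c "
from go import *
tipnow()
p=np.mean([imaging.camera('side')[0].astype(float) for i in range(2)],0).astype(np.uint8); crop(p,335,220,45,34,17,f'a7_side.png')
p=np.mean([imaging.camera('top')[0].astype(float) for i in range(2)],0).astype(np.uint8); crop(p,275,255,60,45,13,f'a7_top.png')"
```

```text
clock: 11.4
eef_pos: [448.8, -5.6, 143.1]
eef_rot: [-2.239, 0.002, -1.221]
wrist_force: [-1.3, 0.4, -3.4]
finger_gap: 15.6
tip world [508.5  18.   94.9] along 3.8 off 20.6 z 4.9 yaw 20.1 slope 38.3 F [-1.3  0.4 -3.4] gap 15.6
```

View pics/a7_side.png

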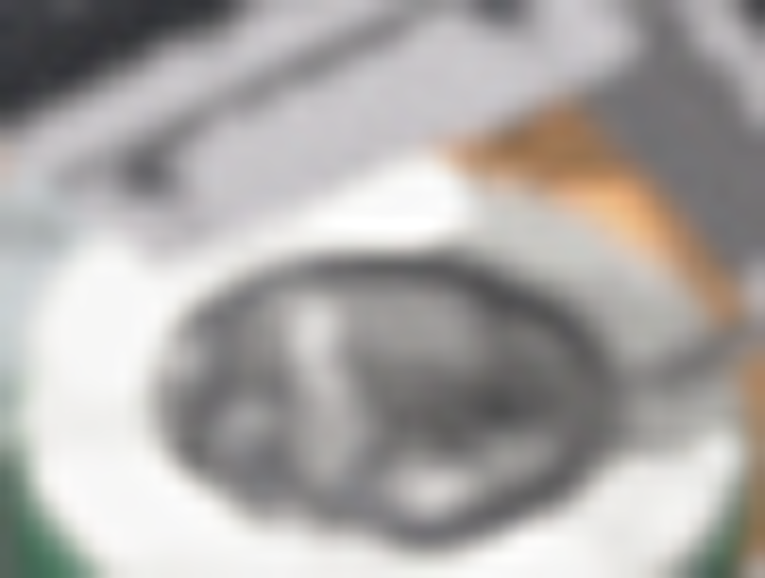

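View pics/a7_top.png

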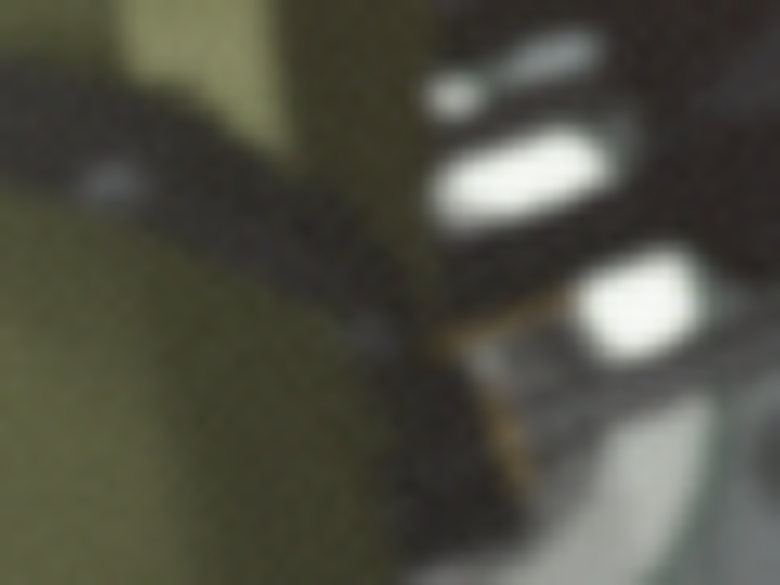

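```bash
python3 -m handwheel '[[[0,2.5,-3.2,0,0,0,-1],[0,5,-6.4,0,0,0,-1],[0,5,-6.4,0,0,0,-1]]]' 60;python3 -c "
from go import *
tipnow()
p=np.mean([imaging.camera('side')[0].astype(float) for i in range(2)],0).astype(np.uint8); crop(p,335,210,60,45,13,f'a8_side.png')"
```

```text
clock: 11.85
eef_pos: [440.5, -8.8, 143.0]
eef_rot: [-2.24, 0.001, -1.221]
wrist_force: [0.5, -0.4, -0.8]
finger_gap: 15.4
tip world [500.2  14.7  94.8] along -5.2 off 20.4 z 4.8 yaw 20.1 slope 38.3 F [ 0.5 -0.4 -0.8] gap 15.4
```

View pics/a8_side.png

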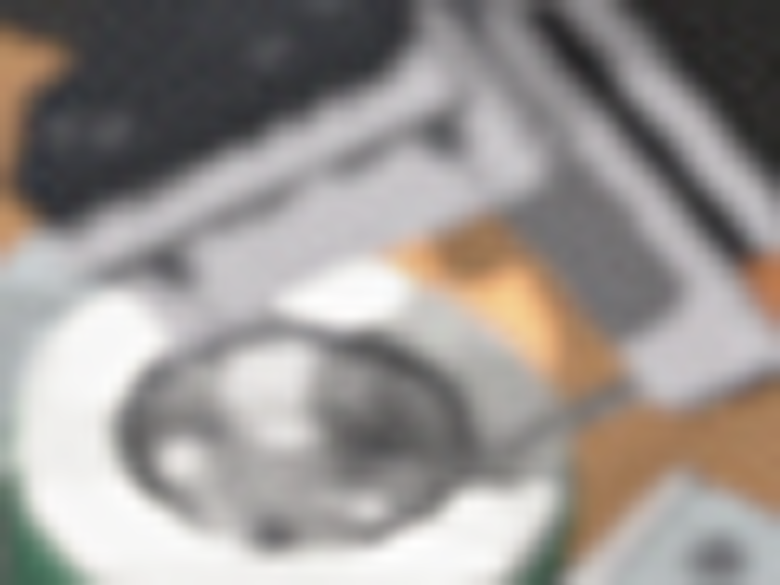

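```bash
python3 -m handwheel '[[[0,1.5,-2,0,0,0,-1],[0,-3,-5.5,0,0,0,-1],[0,-14,-14,0,0,0,-1],[0,-55,-45,0,0,0,-1],[0,-55,-45,0,0,0,-1]]]' 60;python3 -m handwheel '[[[70,-30,-30,0,0,0,-1],[70,-30,-30,0,0,0,-1],[70,-30,-30,0,0,0,-1]]]' 60;python3 - <<'E'
from go import *
tipnow()
for n,(x,y,w,h) in (("top",(270,250,80,60)),("side",(330,215,60,45))):
    p=np.mean([imaging.camera(n)[0].astype(float) for i in range(3)],0).astype(np.uint8); crop(p,x,y,w,h,10 if n=="top" else 13,f"b1_{n}.png")
E
```

```text
clock: 12.37
eef_pos: [441.0, -9.1, 218.9]
eef_rot: [-2.235, -0.001, -1.221]
wrist_force: [-0.4, -0.7, 0.7]
finger_gap: 15.3
clock: 12.62
eef_pos: [461.6, -80.5, 265.3]
eef_rot: [-2.229, -0.005, -1.224]
wrist_force: [-0.5, 0.2, -0.1]
finger_gap: 15.0
tip world [521.9 -57.2 217.7] along -9.3 off -54.6 z 127.7 yaw 19.6 slope 37.7 F [-0.5  0.2 -0.1] gap 15.0
```

View pics/b1_side.png

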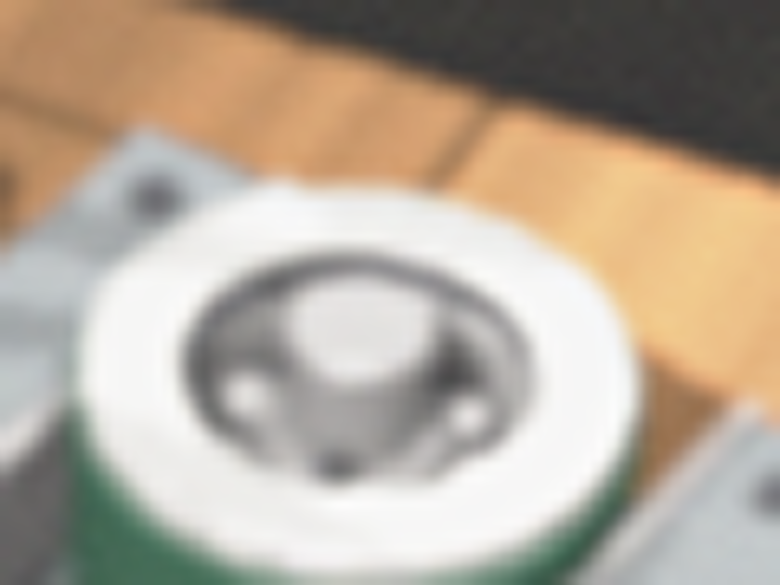

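View pics/b1_top.png

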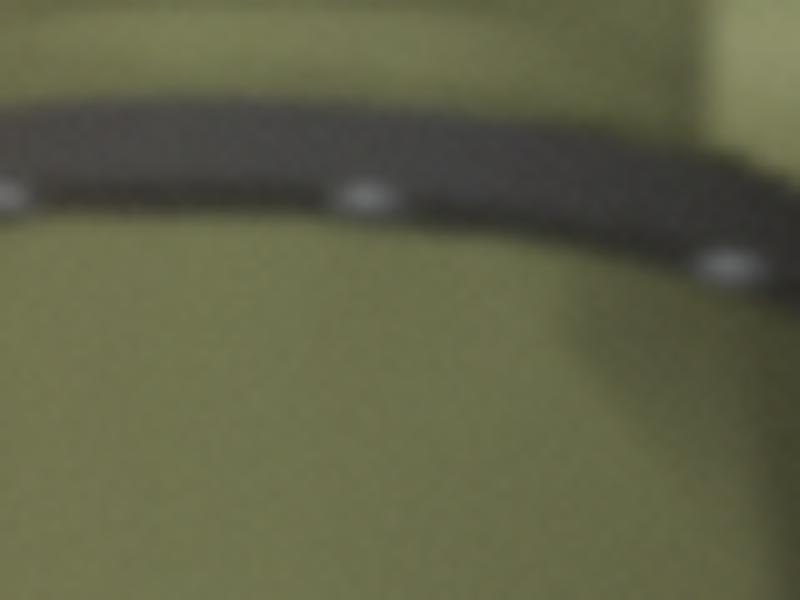

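Run:
```python
from go import *
s,C=R0()
p=np.mean([imaging.camera("side")[0].astype(float) for i in range(3)],0).astype(np.uint8); crop(p,310,120,133,100,6,"b2_side.png")
piv=np.array([0,4,0])
pts=np.array([[-1.6,-1.9,80.2],[-1.2,4,73],[0,4,8],[0,4,-80]])
for dp in (0,-6,-12):
    q=Ro.from_euler('x',dp,degrees=True).apply(pts-piv)+piv
    print(dp,((proj('side',s['eef_pos']+C.apply(q))+[1.2,.6]-[310,120]+.5)*6).round().tolist())
```

```text
0 [[346.0, 392.0], [372.0, 395.0], [531.0, 311.0], [759.0, 193.0]]
-6 [[359.0, 409.0], [385.0, 409.0], [532.0, 313.0], [745.0, 175.0]]
-12 [[374.0, 425.0], [400.0, 423.0], [534.0, 314.0], [729.0, 159.0]]
```

View pics/b2_side.png

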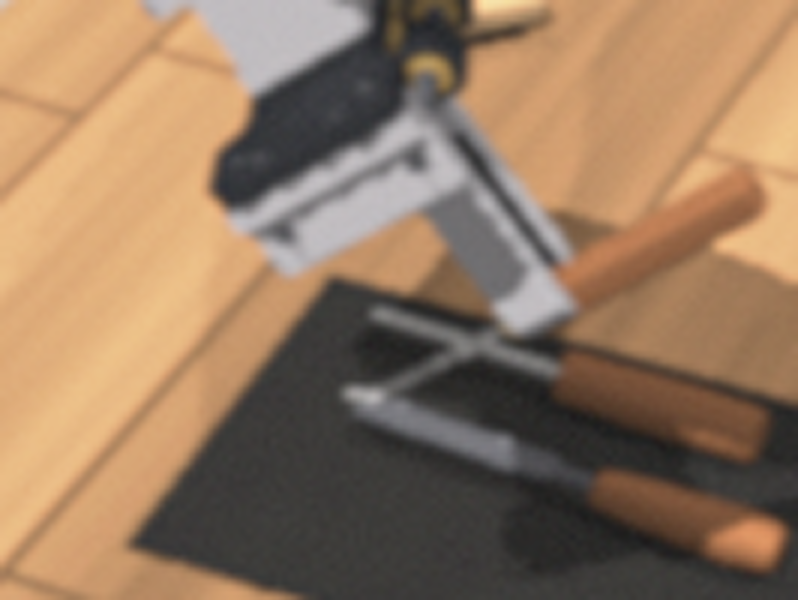

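Run:
```python
from go import *
from scipy.ndimage import map_coordinates
cen=np.load("cen.npy")
old=np.load("sideA.npy").mean(2); p=np.mean([imaging.camera("side")[0].astype(float) for i in range(4)],0); np.save("sideB.npy",p); g=p.mean(2)
a=np.deg2rad(np.arange(90,139,4)); print(np.rad2deg(a).round().astype(int))
for r in (18.5,20,21.5,23):
    P=np.c_[cen[1][0]+r*np.cos(a),cen[1][1]+r*np.sin(a),np.full(len(a),86.5)]
    for im in (old,g): print(r,map_coordinates(im,proj("side",P)[:,::-1].T,order=1).astype(int))
```

```text
[ 90  94  98 102 106 110 114 118 122 126 130 134 138]
18.5 [163 159 151 138 127 117 119 125 135 144 150 152 154]
18.5 [167 156 143 129 123 121 133 144 155 160 164 166 168]
20 [173 168 161 147 133 119 121 128 142 152 158 160 162]
20 [176 162 146 131 124 123 138 153 167 173 177 178 181]
21.5 [184 184 178 161 142 123 122 133 150 161 166 166 165]
21.5 [185 175 157 139 127 125 143 162 179 186 189 190 191]
23 [199 202 194 179 160 143 143 152 166 175 175 172 167]
23 [198 190 170 158 151 157 176 192 203 206 205 203 200]
```

```bash
sed -i 's/HOOK=110.0/HOOK=107.0/' go.py; python3 -c "
from go import *
rel(*tipat(-6.5,17,40,50));rel(*tipat(-6.5,17,3,50))"
```

```text
t 13.27 row: [-70.1, 46.2, 55.7] [-11.96, 2.17, 2.15] dist 101 ang 12.3
t 13.27 row: [-70.1, 75.3, 78.5] [-11.96, 2.17, 2.15] dist 129 ang 12.3
```

```bash
python3 -m handwheel '[[[-70,46,55.7,-12,2.2,2.1,-1],[-70,46,55.7,-12,2.2,2.1,-1],[-70,46,55.7,-12,2.2,2.1,-1],[-70,46,55.7,-12,2.2,2.1,-1]]]' 60; python3 -c "
from go import *
tipnow();rel(*tipat(-6.5,17,2,50));rel(*tipat(-6.5,17,-5,50))"
```

```text
clock: 13.6
eef_pos: [449.6, -3.3, 186.8]
eef_rot: [-2.451, 0.001, -1.271]
wrist_force: [-0.9, -0.8, -0.8]
finger_gap: 15.1
tip world [499.3  13.8 126.1] along -7.3 off 19.5 z 36.1 yaw 17.3 slope 50.5 F [-0.9 -0.8 -0.8] gap 15.1
t 13.6 row: [2.3, 21.7, 26.9] [0.45, 0.16, 0.08] dist 35 ang 0.5
t 13.6 row: [2.3, 26.2, 32.3] [0.45, 0.16, 0.08] dist 42 ang 0.5
```

```bash
python3 -m handwheel '[[[2.3,21.7,26.9,0.4,0,0,-1],[2.3,21.7,26.9,0.4,0,0,-1],[2.3,21.7,26.9,0.4,0,0,-1]]]' 60; python3 -c "
from go import *
tipnow();rel(*tipat(-6.5,17,-5,50));rel(*tipat(-6.5,17,-10.5,50))
p=np.mean([imaging.camera('side')[0].astype(float) for i in range(2)],0).astype(np.uint8); crop(p,330,215,60,45,13,f'c1_side.png')"
```

```text
clock: 13.85
eef_pos: [450.5, -5.9, 152.8]
eef_rot: [-2.446, 0.002, -1.272]
wrist_force: [1.2, -0.4, -0.2]
finger_gap: 15.4
tip world [500.5  11.3  92.5] along -6.9 off 16.8 z 2.5 yaw 17.3 slope 50.1 F [ 1.2 -0.4 -0.2] gap 15.4
t 13.85 row: [-0.4, 4.7, 6.0] [0.12, 0.16, 0.05] dist 8 ang 0.2
t 13.85 row: [-0.4, 8.2, 10.2] [0.12, 0.16, 0.05] dist 13 ang 0.2
```

View pics/c1_side.png

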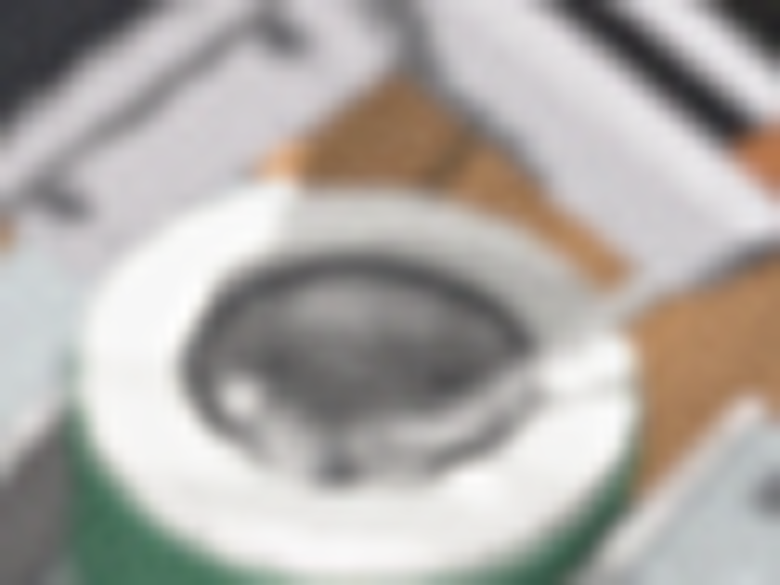

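Tip at about (385,430), hook at (338,465). There is clearance ahead, so I'll go down.

```bash
python3 -m handwheel '[[[-0.4,4.7,6,0,0,0,-1],[-0.4,4.7,6,0,0,0,-1],[-0.4,8,10,0,0,0,-1],[-0.4,8,10,0,0,0,-1]]]' 60; python3 -c "
from go import *
tipnow();rel(*tipat(-2,19,-10.5,47,20));rel(*tipat(3,23,-10.5,38,31))"
```

```text
clock: 14.28
eef_pos: [451.3, -5.4, 141.1]
eef_rot: [-2.442, 0.001, -1.272]
wrist_force: [-0.4, 0.1, -1.1]
finger_gap: 15.0
tip world [501.6  11.8  80.9] along -5.7 off 16.9 z -9.1 yaw 17.2 slope 49.9 F [-0.4  0.1 -1.1] gap 15.0
t 14.28 row: [0.7, 2.0, 3.8] [2.92, -1.88, -2.17] dist 4 ang 4.1
t 14.28 row: [9.3, 9.0, 10.3] [11.86, -9.98, -9.67] dist 17 ang 18.3
```

```bash
python3 -m handwheel '[[[0.7,2,3.8,2.9,-1.9,-2.2,-1],[0.7,2,3.8,2.9,-1.9,-2.2,-1],[0.7,2,3.8,2.9,-1.9,-2.2,-1]]]' 60; python3 -c "
from go import *
tipnow();rel(*tipat(1.5,21,-10.5,42,26));rel(*tipat(3.5,23,-10.5,38,31))"
```

```text
clock: 14.53
eef_pos: [452.3, -5.6, 137.3]
eef_rot: [-2.392, -0.0, -1.222]
wrist_force: [1.4, -0.2, 0.5]
finger_gap: 15.0
tip world [504.4  15.   79.9] along -2.1 off 19.2 z -10.1 yaw 20.0 slope 47.1 F [ 1.4 -0.2  0.5] gap 15.0
t 14.53 row: [4.7, 4.3, 3.7] [5.05, -4.3, -4.2] dist 7 ang 7.9
t 14.53 row: [8.7, 7.6, 6.6] [9.03, -8.13, -7.44] dist 13 ang 14.2
```

```bash
python3 -m handwheel '[[[4.7,4.3,3.7,5,-4.3,-4.2,-1],[4.7,4.3,3.7,5,-4.3,-4.2,-1],[8.7,7.6,6.6,9,-8.1,-7.4,-1],[8.7,7.6,6.6,9,-8.1,-7.4,-1],[8.7,7.6,6.6,9,-8.1,-7.4,-1]]]' 60; python3 -c "
from go import *
tipnow();rel(*tipat(3.5,23,-9.5,36,31))
p=np.mean([imaging.camera('side')[0].astype(float) for i in range(2)],0).astype(np.uint8); crop(p,330,215,60,45,13,f'c2_side.png')"
```

```text
clock: 14.95
eef_pos: [454.0, -13.9, 128.0]
eef_rot: [-2.237, 0.0, -1.035]
wrist_force: [-0.4, -0.2, -0.2]
finger_gap: 15.4
tip world [508.4  20.3  80. ] along 3.2 off 23.0 z -10.0 yaw 30.7 slope 38.2 F [-0.4 -0.2 -0.2] gap 15.4
t 14.95 row: [0.4, 2.4, 0.0] [2.16, -0.22, -0.18] dist 2 ang 2.2
```

View pics/c2_side.png

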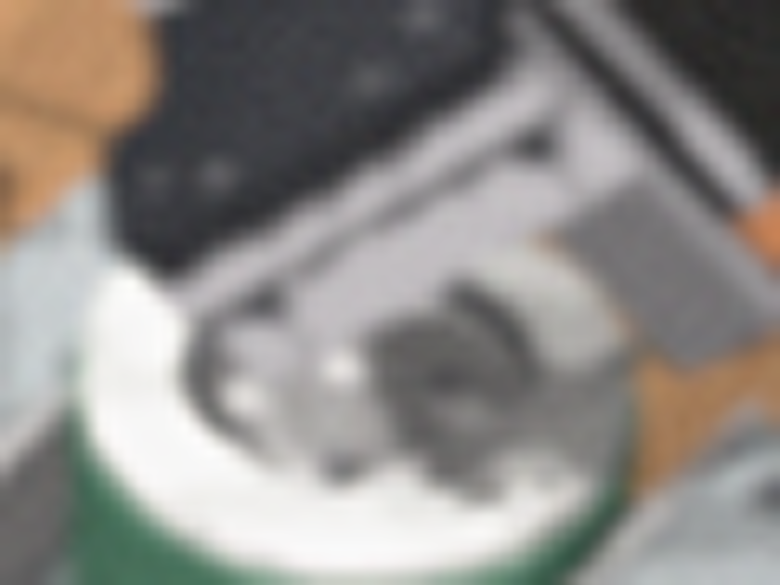

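```bash
python3 -c "
from go import *
rel(*tipat(4.2,23,-9.3,34.5,31));rel(*tipat(4.2,23,-7,34.5,31))"
```

```text
t 15.05 row: [0.3, 3.6, 0.2] [3.68, -0.2, -0.18] dist 4 ang 3.7
t 15.05 row: [0.3, 1.8, -1.3] [3.68, -0.2, -0.18] dist 2 ang 3.7
```

```bash
python3 -m handwheel '[[[0.3,3.6,0.2,3.7,0,0,-1],[0.3,3.6,0.2,3.7,0,0,-1],[0.3,1.8,-1.3,3.7,0,0,-1],[0.3,1.8,-1.3,3.7,0,0,-1]]]' 60; python3 -c "
from go import *
tipnow()"; python3 -m handwheel '[[[0,-1.6,-1.2,0,0,0,-1],[0,-1.6,-1.2,0,0,0,-1]]]' 60; python3 -c "
from go import *
tipnow()"
```

```text
clock: 15.38
eef_pos: [452.7, -15.5, 127.3]
eef_rot: [-2.175, 0.0, -1.036]
wrist_force: [0.8, 0.0, -0.2]
finger_gap: 15.3
tip world [509.6  20.1  83.3] along 4.4 off 22.5 z -6.7 yaw 30.7 slope 34.6 F [ 0.8  0.  -0.2] gap 15.3
clock: 15.55
eef_pos: [452.9, -15.4, 129.6]
eef_rot: [-2.176, 0.0, -1.036]
wrist_force: [-0.3, 0.1, -0.8]
finger_gap: 15.1
tip world [509.7  20.2  85.5] along 4.5 off 22.5 z -4.5 yaw 30.7 slope 34.7 F [-0.3  0.1 -0.8] gap 15.1
```

```bash
python3 -c "
from go import *
p=np.mean([imaging.camera('side')[0].astype(float) for i in range(4)],0).astype(np.uint8); crop(p,330,215,60,45,13,f'c3_side.png')
s,C=R0()
print((proj('side',s['eef_pos']+C.apply([TIP,[-1.2,4,73],[0,4,20]]))+[1.2,.6]-[330,215]+.5)*13)"
```

```text
[[312.98585131 480.87187228]
 [368.23752439 481.32134148]
 [642.42845687 335.96230128]]
```

View pics/c3_side.png

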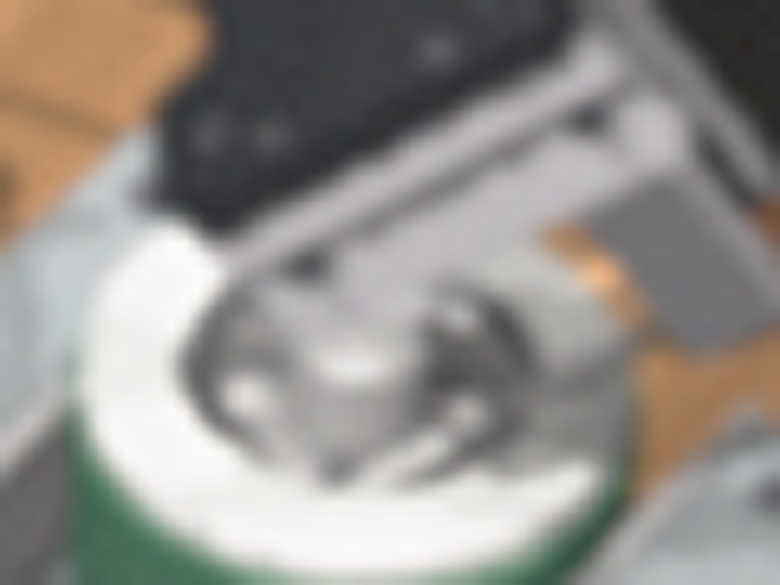

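```bash
python3 -m handwheel '[[[0,-1.2,-0.9,0,0,0,-1],[0,-1.2,-0.9,0,0,0,-1]]]' 60; python3 -c "
from go import *
tipnow()"; python3 -m handwheel '[[[0,-1.2,-0.9,0,0,0,-1],[0,-1.2,-0.9,0,0,0,-1]]]' 60; python3 -c "
from go import *
tipnow()"
```

```text
clock: 15.92
eef_pos: [452.6, -15.4, 130.8]
eef_rot: [-2.175, 0.001, -1.036]
wrist_force: [-0.3, 0.5, -2.6]
finger_gap: 15.0
tip world [509.5  20.2  86.8] along 4.3 off 22.6 z -3.2 yaw 30.7 slope 34.6 F [-0.3  0.5 -2.6] gap 15.0
clock: 16.08
eef_pos: [452.6, -15.4, 132.3]
eef_rot: [-2.175, 0.001, -1.035]
wrist_force: [0.8, 0.4, -4.4]
finger_gap: 15.5
tip world [509.4  20.2  88.3] along 4.2 off 22.6 z -1.7 yaw 30.7 slope 34.6 F [ 0.8  0.4 -4.4] gap 15.5
```

```bash
python3 -m handwheel '[[[-0.2,-0.6,-0.4,1,0,0,-1],[-0.2,-0.6,-0.4,1,0,0,-1]]]' 60; python3 -c "
from go import *
tipnow()"; python3 -m handwheel '[[[-0.2,-0.6,-0.4,1,0,0,-1],[-0.2,-0.6,-0.4,1,0,0,-1]]]' 60; python3 -c "
from go import *
tipnow()"; python3 -m handwheel '[[[-0.2,-0.6,-0.4,1,0,0,-1],[-0.2,-0.6,-0.4,1,0,0,-1]]]' 60; python3 -c "
from go import *
tipnow()
p=np.mean([imaging.camera('side')[0].astype(float) for i in range(2)],0).astype(np.uint8); crop(p,330,205,66,50,12,f'c4_side.png')"
```

```text
clock: 16.25
eef_pos: [452.4, -15.3, 132.8]
eef_rot: [-2.156, 0.001, -1.036]
wrist_force: [2.1, -0.0, -9.3]
finger_gap: 15.4
tip world [510.   20.7  90.1] along 4.9 off 23.0 z 0.1 yaw 30.7 slope 33.5 F [ 2.1 -0.  -9.3] gap 15.4
clock: 16.42
eef_pos: [452.2, -15.4, 133.6]
eef_rot: [-2.137, 0.0, -1.036]
wrist_force: [1.7, -1.0, -8.6]
finger_gap: 15.3
tip world [510.5  21.   92.2] along 5.5 off 23.1 z 2.2 yaw 30.7 slope 32.4 F [ 1.7 -1.  -8.6] gap 15.3
clock: 16.58
eef_pos: [452.1, -15.4, 134.7]
eef_rot: [-2.118, -0.0, -1.036]
wrist_force: [0.7, -1.9, -6.9]
finger_gap: 15.1
tip world [511.1  21.4  94.6] along 6.2 off 23.3 z 4.6 yaw 30.6 slope 31.3 F [ 0.7 -1.9 -6.9] gap 15.1
```

View pics/c4_side.png

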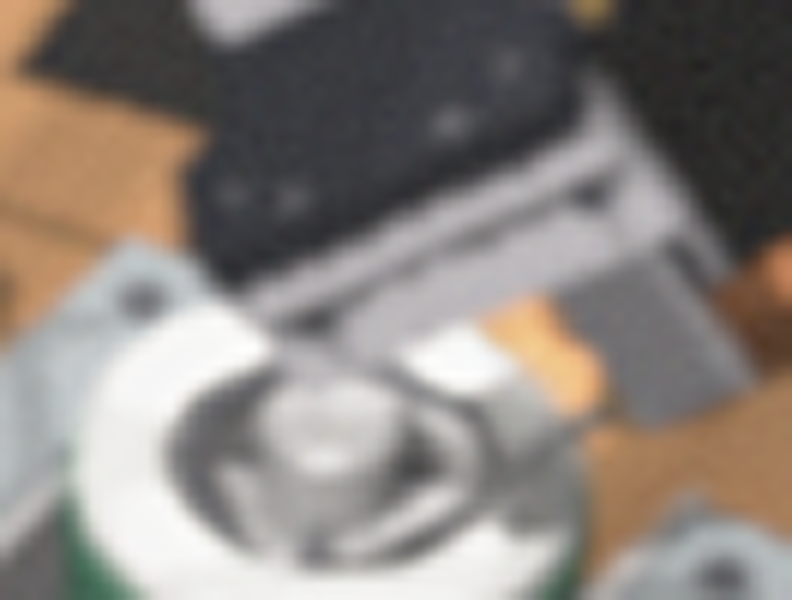

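```bash
python3 -m handwheel '[[[-0.2,-1,-0.7,1,0,0,-1],[-0.2,-1,-0.7,1,0,0,-1]]]' 60; python3 -c "
from go import *
tipnow()"; python3 -m handwheel '[[[-0.2,-1,-0.7,1,0,0,-1],[-0.2,-1,-0.7,1,0,0,-1]]]' 60; python3 -c "
from go import *
tipnow()
p=np.mean([imaging.camera('side')[0].astype(float) for i in range(3)],0).astype(np.uint8); crop(p,330,205,66,50,12,f'c5_side.png')"
```

```text
clock: 16.85
eef_pos: [452.0, -15.1, 136.4]
eef_rot: [-2.1, -0.0, -1.036]
wrist_force: [1.0, 0.7, -3.0]
finger_gap: 15.3
tip world [511.5  22.   97.6] along 6.8 off 23.8 z 7.6 yaw 30.6 slope 30.3 F [ 1.   0.7 -3. ] gap 15.3
clock: 17.02
eef_pos: [451.9, -14.8, 138.3]
eef_rot: [-2.08, -0.0, -1.036]
wrist_force: [-0.3, 1.4, -4.0]
finger_gap: 15.5
tip world [512.1  22.7 100.8] along 7.5 off 24.2 z 10.8 yaw 30.6 slope 29.2 F [-0.3  1.4 -4. ] gap 15.5
```

View pics/c5_side.png

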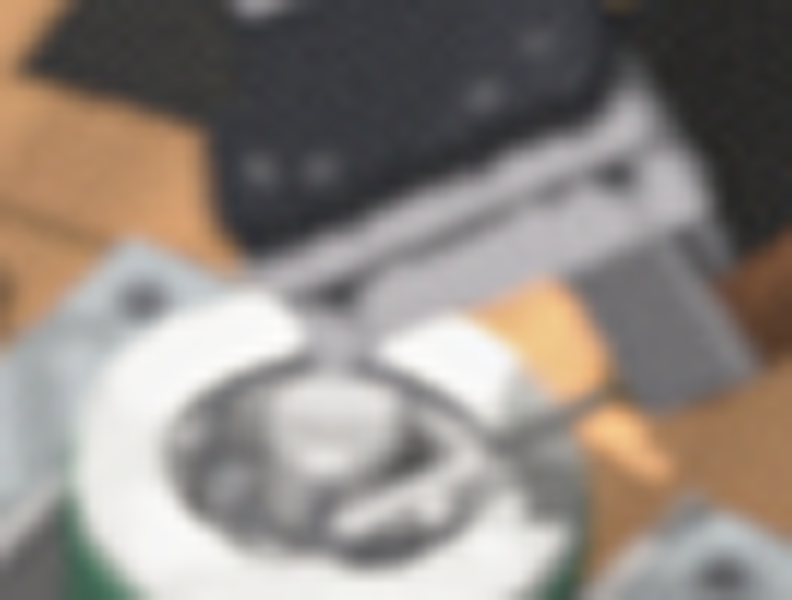

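```bash
python3 -m handwheel '[[[0,-1.7,-1,0.5,0,0,-1],[0,-1.7,-1,0.5,0,0,-1]]]' 60; python3 -c "
from go import *
tipnow()"; python3 -m handwheel '[[[0,-1.7,-1,0.5,0,0,-1],[0,-1.7,-1,0.5,0,0,-1]]]' 60; python3 -c "
from go import *
tipnow()
p=np.mean([imaging.camera('side')[0].astype(float) for i in range(3)],0).astype(np.uint8); crop(p,330,205,66,50,12,f'c6_side.png')"
```

```text
clock: 17.33
eef_pos: [452.1, -15.0, 140.5]
eef_rot: [-2.072, -0.001, -1.036]
wrist_force: [0.2, -0.2, -0.1]
finger_gap: 15.3
tip world [512.5  22.7 103.6] along 7.9 off 24.1 z 13.6 yaw 30.6 slope 28.7 F [ 0.2 -0.2 -0.1] gap 15.3
clock: 17.5
eef_pos: [452.2, -15.1, 143.0]
eef_rot: [-2.062, -0.001, -1.036]
wrist_force: [-0.2, -0.8, 0.5]
finger_gap: 15.2
tip world [513.1  22.8 106.9] along 8.5 off 24.1 z 16.9 yaw 30.6 slope 28.1 F [-0.2 -0.8  0.5] gap 15.2
```

View pics/c6_side.png

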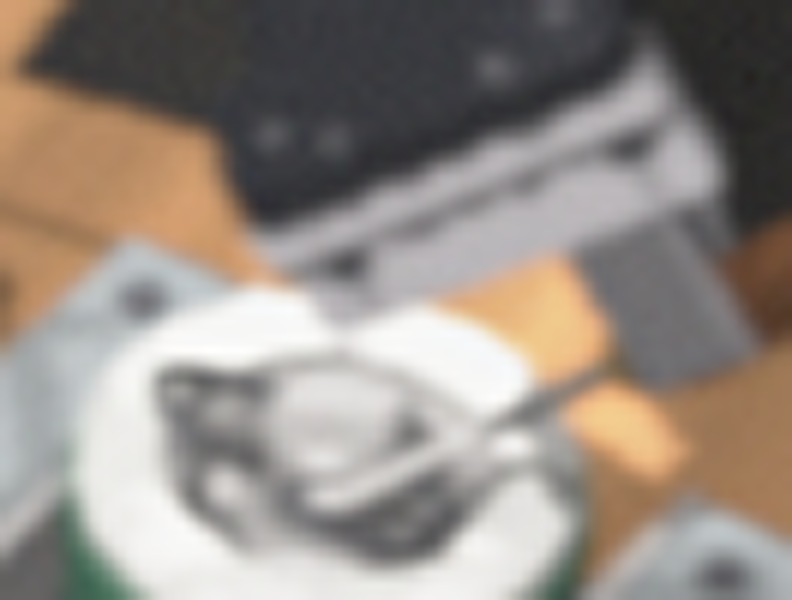

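```bash
python3 -m handwheel '[[[0,2.4,-4.4,0,0,0,-1],[0,4.7,-8.8,0,0,0,-1],[0,4.7,-8.8,0,0,0,-1]]]' 60; python3 -c "
from go import *
tipnow()
p=np.mean([imaging.camera('side')[0].astype(float) for i in range(3)],0).astype(np.uint8); crop(p,330,205,66,50,12,f'c7_side.png')"
```

```text
clock: 17.9
eef_pos: [442.6, -20.5, 142.5]
eef_rot: [-2.064, -0.001, -1.036]
wrist_force: [0.4, -0.2, -1.0]
finger_gap: 15.0
tip world [503.4  17.3 106.2] along -2.4 off 21.6 z 16.2 yaw 30.6 slope 28.2 F [ 0.4 -0.2 -1. ] gap 15.0
```

View pics/c7_side.png

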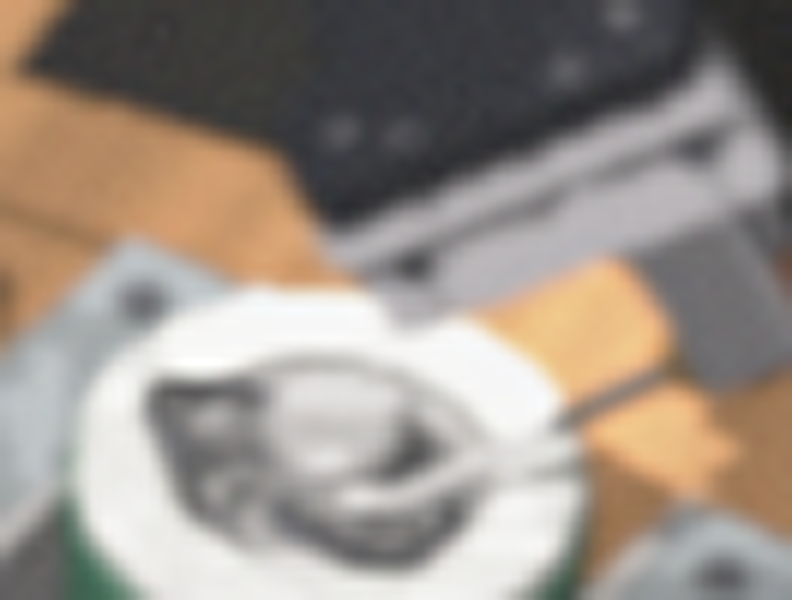

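```bash
python3 -m handwheel '[[[0,2,-6,0,0,0,-1],[0,0,-12,0,0,0,-1],[0,-20,-20,0,0,0,-1],[0,-60,-40,0,0,0,-1],[40,-70,-40,0,0,0,-1]]]' 60; python3 -m handwheel '[[[60,-30,-20,0,0,0,-1],[60,-30,-20,0,0,0,-1],[60,-30,-20,0,0,0,-1]]]' 60; python3 -c "
from go import *
tipnow()
p=np.mean([imaging.camera('side')[0].astype(float) for i in range(3)],0).astype(np.uint8); crop(p,330,205,66,50,12,f'c8_side.png');crop(p,310,120,133,100,6,'c8b_side.png')
"
```

```text
clock: 18.47
eef_pos: [461.2, -52.8, 228.7]
eef_rot: [-2.058, -0.003, -1.033]
wrist_force: [2.0, 1.4, -0.3]
finger_gap: 15.2
clock: 18.72
eef_pos: [490.2, -109.5, 268.2]
eef_rot: [-2.055, -0.007, -1.036]
wrist_force: [-0.6, 0.7, -0.6]
finger_gap: 15.1
tip world [551.3 -71.7 232.6] along 17.4 off -77.4 z 142.6 yaw 30.4 slope 27.7 F [-0.6  0.7 -0.6] gap 15.1
```

View pics/c8_side.png

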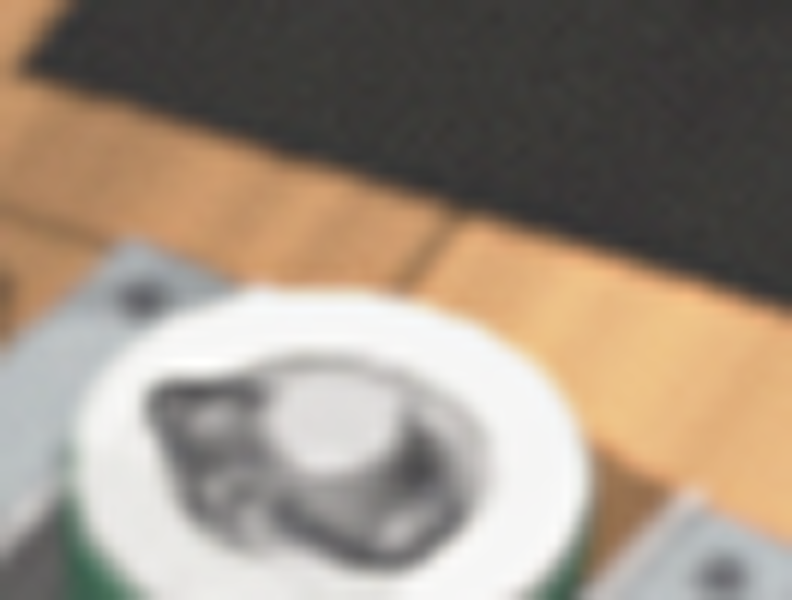

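View pics/c8b_side.png

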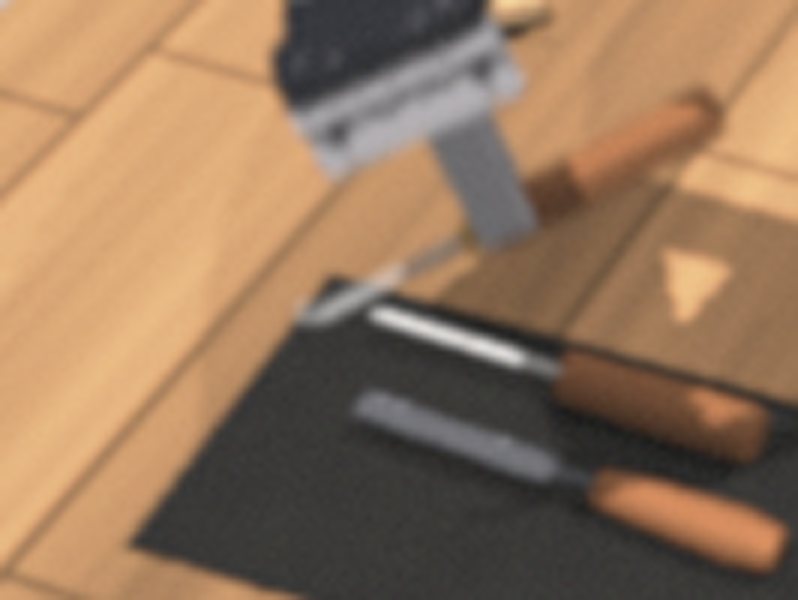

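```bash
python3 -c "
from go import *
rel([552.7,-216.0,120],toolR(4.8,0))"
```

```text
t 18.87 row: [127.3, 128.2, 66.9] [27.45, 25.45, 6.48] dist 193 ang 38.0
```

```bash
python3 -m handwheel '[[[127,128,67,27.5,25.5,6.5,-1],[127,128,67,27.5,25.5,6.5,-1],[127,128,67,27.5,25.5,6.5,-1],[127,128,67,27.5,25.5,6.5,-1],[127,128,67,27.5,25.5,6.5,-1]]]' 60;  python3 -c "
from go import *
tipnow();rel([552.7,-216.0,60],toolR(4.8,0))"
```

```text
clock: 19.28
eef_pos: [552.1, -216.2, 116.6]
eef_rot: [-1.597, -0.004, -1.467]
wrist_force: [-1.0, 0.3, -1.7]
finger_gap: 15.5
tip world [ 631.7 -206.2  116.4] along 55.0 off -229.6 z 26.4 yaw 6.0 slope 1.5 F [-1.   0.3 -1.7] gap 15.5
t 19.28 row: [-0.3, 56.6, 2.1] [1.51, 1.16, 0.22] dist 57 ang 1.9
```

```bash
python3 -m handwheel '[[[-0.3,56.6,2.1,1.5,1.2,0.2,-1],[-0.3,56.6,2.1,1.5,1.2,0.2,-1],[-0.3,56.6,2.1,1.5,1.2,0.2,-1]]]' 60;  python3 -c "
from go import *
tipnow();rel([552.7,-216.5,22],toolR(4.8,0))
p=np.mean([imaging.camera('side')[0].astype(float) for i in range(3)],0).astype(np.uint8); crop(p,330,160,100,75,8,f'd1_side.png')"
```

```text
clock: 19.53
eef_pos: [549.6, -214.2, 54.9]
eef_rot: [-1.579, 0.004, -1.488]
wrist_force: [-0.6, 0.3, -1.2]
finger_gap: 15.2
tip world [ 629.4 -205.9   56.2] along 52.8 off -228.7 z -33.8 yaw 4.8 slope 0.4 F [-0.6  0.3 -1.2] gap 15.2
t 19.53 row: [2.7, 32.9, 3.2] [0.45, -0.05, -0.25] dist 33 ang 0.5
```

View pics/d1_side.png

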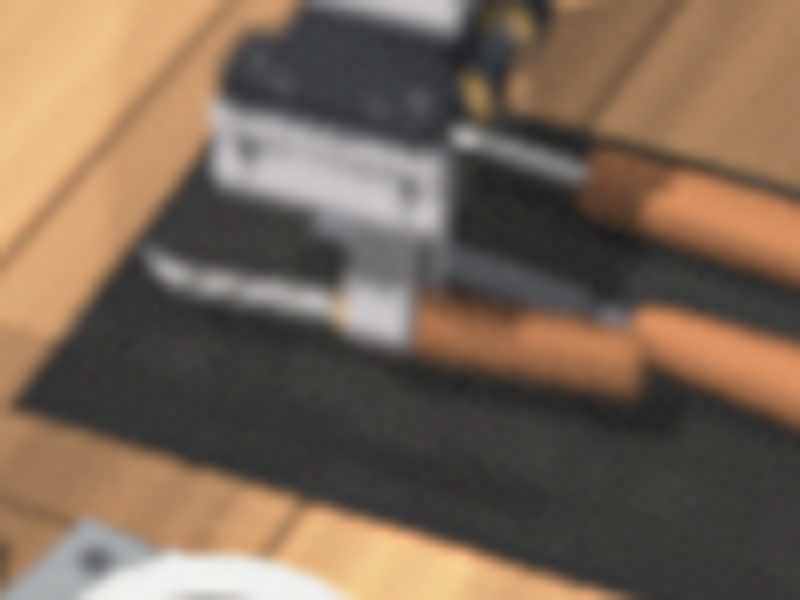

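```bash
python3 -m handwheel '[[[2.7,32.5,3.2,0.4,0,0,-1],[2.7,32.5,3.2,0.4,0,0,-1],[2.7,32.5,3.2,0.4,0,0,-1]]]' 60; python3 -m handwheel '[[[0,3,0,0,0,0,-1],[0,3,0,0,0,0,-1]]]' 60;  python3 -c "
from go import *
tipnow();rel([552.7,-216.5,16],toolR(4.8,0))"
```

```text
clock: 19.93
eef_pos: [556.7, -217.2, 29.4]
eef_rot: [-1.564, -0.0, -1.485]
wrist_force: [0.0, 0.2, -0.2]
finger_gap: 15.8
clock: 20.1
eef_pos: [557.3, -217.1, 27.9]
eef_rot: [-1.563, -0.001, -1.485]
wrist_force: [0.6, 1.0, -0.3]
finger_gap: 15.5
tip world [ 637.  -208.6   30.4] along 59.4 off -233.5 z -59.6 yaw 4.9 slope -0.5 F [ 0.6  1.  -0.3] gap 15.5
t 20.1 row: [-1.0, 11.8, -4.6] [-0.46, 0.11, 0.07] dist 13 ang 0.5
```

```bash
python3 -m handwheel '[[[-1,9,-4,0,0,0,-1],[-1,9,-4,0,0,0,-1],[-1,9,-4,0,0,0,-1]]]' 60; python3 -c "
from go import *
tipnow();rel([552.7,-216.5,16],toolR(4.8,0))"
```

```text
clock: 20.35
eef_pos: [552.9, -216.3, 18.8]
eef_rot: [-1.563, -0.001, -1.485]
wrist_force: [0.4, -0.6, -0.7]
finger_gap: 15.1
tip world [ 632.7 -207.9   21.3] along 55.4 off -231.5 z -68.7 yaw 4.9 slope -0.4 F [ 0.4 -0.6 -0.7] gap 15.1
t 20.35 row: [0.1, 2.8, -0.3] [-0.43, 0.11, 0.06] dist 3 ang 0.4
```

```bash
python3 -m handwheel '[[[0,2.5,0,0,0,0,-1],[0,2.5,0,0,0,0,-1]]]' 60; python3 -m handwheel '[[[0,0,0,0,0,0,-0.6],[0,0,0,0,0,0,-0.4],[0,0,0,0,0,0,-0.3],[0,0,0,0,0,0,-0.3]]]' 60;  python3 -c "
from go import *
tipnow()
p=np.mean([imaging.camera('side')[0].astype(float) for i in range(3)],0).astype(np.uint8); crop(p,330,160,100,75,8,f'd2_side.png')"
```

```text
clock: 20.52
eef_pos: [553.3, -216.5, 17.2]
eef_rot: [-1.562, -0.001, -1.485]
wrist_force: [-2.6, 0.8, 8.6]
finger_gap: 15.6
clock: 20.85
eef_pos: [553.3, -216.5, 17.1]
eef_rot: [-1.563, -0.001, -1.485]
wrist_force: [0.5, 0.6, 0.7]
finger_gap: 32.3
tip world [ 633.  -208.1   19.6] along 55.7 off -231.8 z -70.4 yaw 4.9 slope -0.5 F [0.5 0.6 0.7] gap 32.3
```

View pics/d2_side.png

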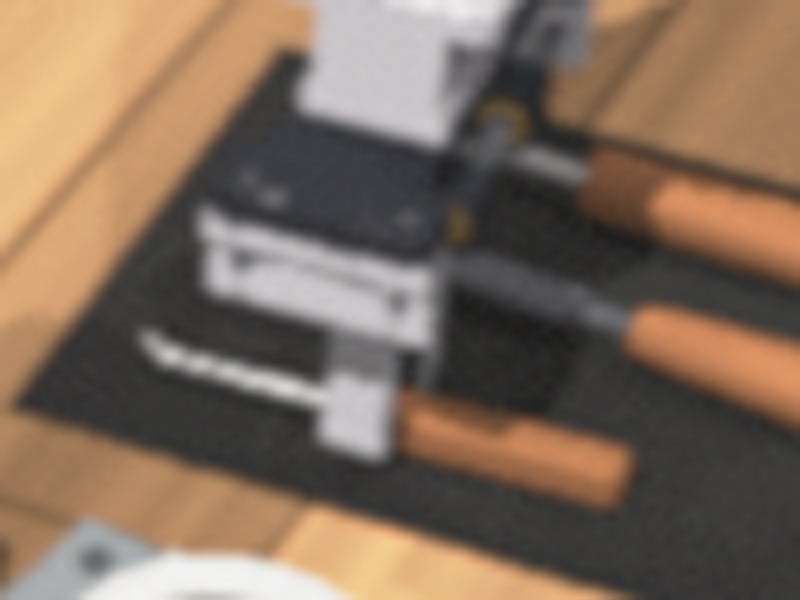

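```bash
python3 -m handwheel '[[[0,-40,0,0,0,0,-0.3],[0,-80,0,0,0,0,-0.3],[0,-140,-30,0,0,0,-0.3],[0,-160,-60,0,0,0,-0.3],[60,-160,-80,0,0,0,-0.3]]]' 60
python3 - <<'E'
from go import *
tipnow()
for n,(x,y,w,h) in (("top",(270,250,72,54)),("side",(330,215,60,45))):
    p=np.mean([imaging.camera(n)[0].astype(float) for i in range(5)],0); np.save(n+"E.npy",p); p=p.astype(np.uint8)
    crop(p,x,y,w,h,11 if n=="top" else 13,f"e1_{n}.png")
    cv2.imwrite(f"pics/e1f_{n}.png",p[:,:,::-1])
E
```

```text
clock: 21.42
eef_pos: [488.4, -255.6, 176.7]
eef_rot: [-1.557, -0.005, -1.481]
wrist_force: [1.5, -0.8, -0.0]
finger_gap: 33.0
tip world [ 568.1 -246.8  179.7] along -17.7 off -249.9 z 89.7 yaw 5.1 slope -0.8 F [ 1.5 -0.8 -0. ] gap 33.0
```

View pics/e1_top.png

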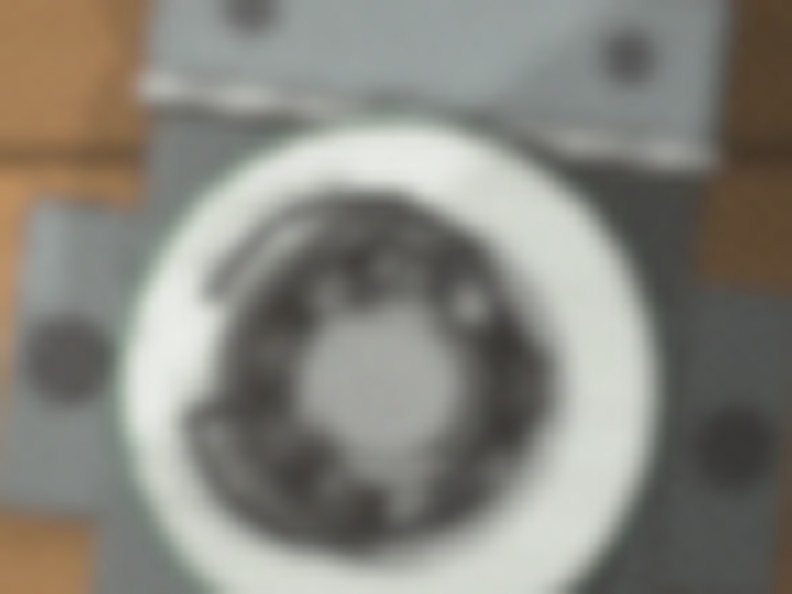

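View pics/e1_side.png

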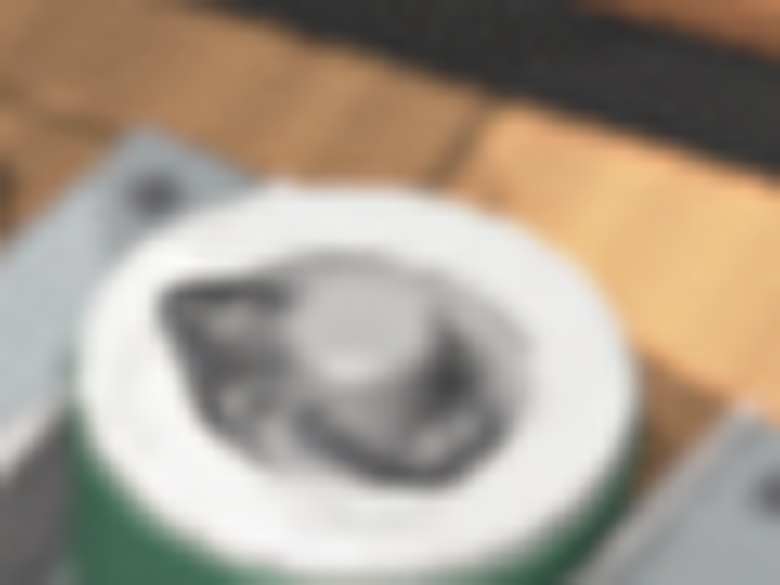

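View pics/e1f_side.png

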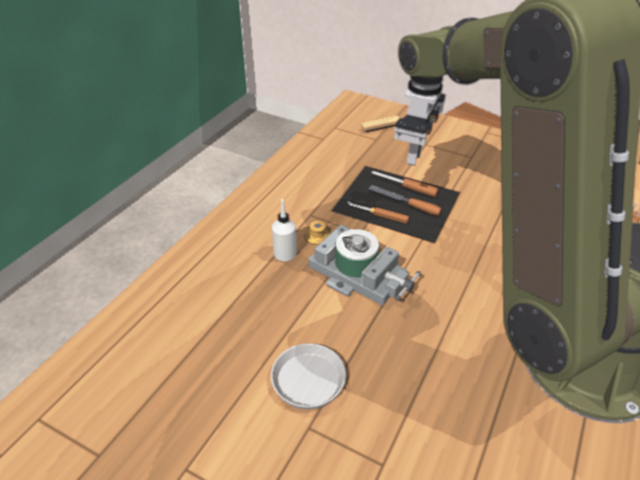

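Run:
```python
from go import *
C=np.array([512.33,-2.81])
pts=[(207,295),(225,262),(255,228),(295,203),(345,192),(400,195),(188,415),(193,450),(215,490),(250,520),(300,545),(350,555)]
for z in (92,97):
    w=onz("top",[[270+a/11-.5,250+b/11-.5] for a,b in pts],z)[:,:2]-C
    print(z,[(round(x,1),round(y,1),round(float(np.hypot(x,y)),1),int(np.rad2deg(np.arctan2(y,x)))) for x,y in w])
S=np.load("cen.npy")[1]
pts=[(165,300),(220,285),(290,290),(190,380),(230,440),(430,480),(330,440),(490,440)]
w=onz("side",[[330+a/13-.5,215+b/13-.5] for a,b in pts],94)[:,:2]-S
print([(round(x,1),round(y,1),round(float(np.hypot(x,y)),1),int(np.rad2deg(np.arctan2(y,x)))) for x,y in w])
```

```text
92 [(np.float64(16.4), np.float64(31.4), 35.5, 62), (np.float64(22.1), np.float64(28.3), 35.9, 52), (np.float64(27.9), np.float64(23.1), 36.3, 39), (np.float64(32.3), np.float64(16.2), 36.1, 26), (np.float64(34.1), np.float64(7.5), 34.9, 12), (np.float64(33.5), np.float64(-2.1), 33.6, -3), (np.float64(-4.3), np.float64(34.7), 35.0, 97), (np.float64(-10.4), np.float64(33.9), 35.4, 107), (np.float64(-17.3), np.float64(30.1), 34.7, 119), (np.float64(-22.4), np.float64(24.0), 32.9, 133), (np.float64(-26.8), np.float64(15.4), 30.9, 150), (np.float64(-28.5), np.float64(6.8), 29.3, 166)]
97 [(np.float64(16.1), np.float64(31.2), 35.1, 62), (np.float64(21.8), np.float64(28.1), 35.5, 52), (np.float64(27.6), np.float64(22.9), 35.9, 39), (np.float64(31.9), np.float64(16.0), 35.7, 26), (np.float64(33.7), np.float64(7.3), 34.5, 12), (np.float64(33.2), np.float64(-2.2), 33.2, -3), (np.float64(-4.5), np.float64(34.4), 34.7, 97), (np.float64(-10.5), np.float64(33.6), 35.2, 107), (np.float64(-17.3), np.float64(29.8), 34.5, 120), (np.float64(-22.5), np.float64(23.8), 32.7, 133), (np.float64(-26.8), np.float64(15.2), 30.8, 150), (np.float64(-28.5), np.float64(6.7), 29.3, 166)]
[(np.float64(34.5), np.float64(3.5), 34.7, 5), (np.float64(28.1), np.float64(-4.4), 28.4, -8), (np.float64(17.1), np.float64(-8.9), 19.3, -27), (np.float64(21.9), np.float64(19.4), 29.2, 41), (np.float64(9.6), np.float64(29.3), 30.9, 71), (np.float64(-23.5), np.float64(22.2), 32.3, 136), (np.float64(-4.9), np.float64(21.4), 22.0, 102), (np.float64(-28.1), np.float64(8.7), 29.4, 162)]
```

```bash
python3 -c "
from go import *
rel([537.5,20,160],toolR(132,0))"
```

```text
t 21.92 row: [-272.1, 11.1, 72.7] [-0.19, -127.03, 0.49] dist 282 ang 127.0
```

```bash
python3 -m handwheel '[[[-272,0,73,0,-127,0,-0.72],[-272,0,73,0,-127,0,-0.72],[-272,0,73,0,-127,0,-0.72],[-272,0,73,0,-127,0,-0.72],[-272,0,73,0,-127,0,-0.72]]]' 20; python3 -c "
from go import *
rel([537.5,20,165],toolR(132,0))"
```

```text
clock: 22.33
eef_pos: [524.7, -50.6, 171.0]
eef_rot: [-1.565, -0.005, -0.854]
wrist_force: [0.3, -0.8, 1.3]
finger_gap: 13.3
t 22.33 row: [-44.8, 6.1, 56.0] [-0.02, -90.91, 0.51] dist 72 ang 90.9
```

```bash
python3 -m handwheel '[[[-45,5,56,0,-91,0,-0.72],[-45,5,56,0,-91,0,-0.72],[-45,5,56,0,-91,0,-0.72],[-45,5,56,0,-91,0,-0.72],[-45,5,56,0,-91,0,-0.72]]]' 20; python3 -c "
from go import *
rel([537.5,20,165],toolR(132,0))"
```

```text
clock: 22.75
eef_pos: [537.3, 21.4, 165.7]
eef_rot: [-1.569, -0.007, -0.227]
wrist_force: [0.2, -0.4, 0.4]
finger_gap: 12.9
t 22.75 row: [0.5, 0.7, -1.3] [0.12, -54.99, 0.42] dist 2 ang 55.0
```

```bash
python3 -m handwheel '[[[0.5,0.7,-1.3,0,-55,0,-0.72],[0.5,0.7,-1.3,0,-55,0,-0.72],[0.5,0.7,-1.3,0,-55,0,-0.72],[0.5,0.7,-1.3,0,-55,0,-0.72],[0.5,0.7,-1.3,0,-55,0,-0.72]]]' 20;python3 -m handwheel '[[[0,0,0,0,-19,0,-0.72],[0,0,0,0,-19,0,-0.72],[0,0,0,0,-19,0,-0.72],[0,0,0,0,-19,0,-0.72]]]' 20; python3 -c "
from go import *
tipnow();rel([537.5,20,120],toolR(132,0))"
```

```text
clock: 23.17
eef_pos: [537.5, 20.5, 164.7]
eef_rot: [-1.574, -0.006, 0.397]
wrist_force: [0.1, 0.1, -0.4]
finger_gap: 13.4
clock: 23.5
eef_pos: [537.5, 21.0, 164.4]
eef_rot: [-1.575, -0.005, 0.733]
wrist_force: [0.4, 0.0, -0.6]
finger_gap: 12.9
tip world [482.6  79.5 165.9] along -4.1 off 87.2 z 75.9 yaw 132.0 slope 0.3 F [ 0.4  0.  -0.6] gap 12.9
t 23.5 row: [-0.8, 44.4, -0.6] [0.26, 0.01, 0.28] dist 44 ang 0.4
```

```bash
python3 -m handwheel '[[[-0.8,44,-0.6,0.2,0,0.3,-0.72],[-0.8,44,-0.6,0.2,0,0.3,-0.72],[-0.8,44,-0.6,0.2,0,0.3,-0.72]]]' 20
python3 - <<'E'
from go import *
s=read_state();print(s["eef_pos"])
p=np.mean([imaging.camera("side")[0].astype(float) for i in range(3)],0).astype(np.uint8); crop(p,320,195,80,60,10,f"g1_side.png")
R=toolR(132,0)
gx=np.array([np.cos(np.deg2rad(42)),np.sin(np.deg2rad(42)),0])
e=s["eef_pos"]-[0,0,8]
print(((proj("side",[e+gx*6.5,e-gx*6.5])+[1.2,.6]-[320,195]+.5)*10).round())
E
```

```text
clock: 23.75
eef_pos: [536.4, 20.3, 118.8]
eef_rot: [-1.569, 0.004, 0.731]
wrist_force: [0.5, -0.7, 0.8]
finger_gap: 13.1
[536.43745198  20.26255055 118.79776754]
[[204. 446.]
 [262. 437.]]
```

View pics/g1_side.png

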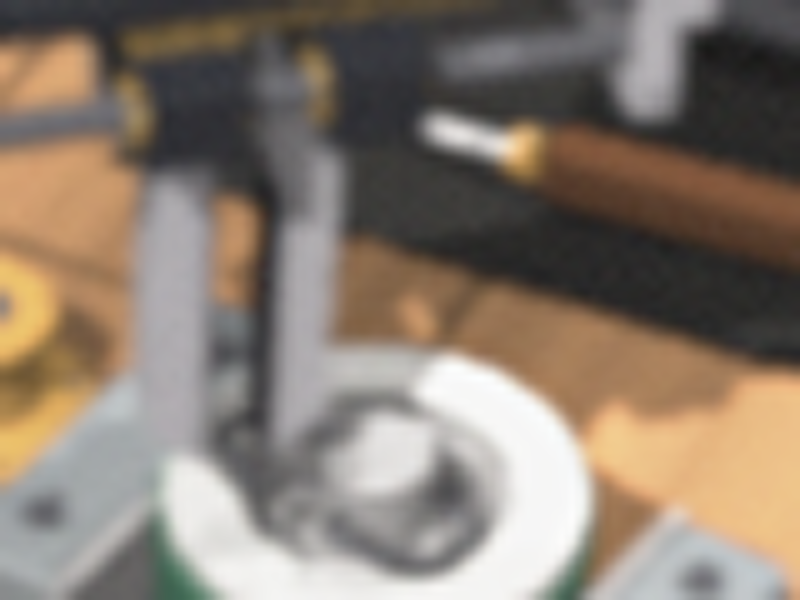

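```bash
python3 -c "
from go import *
rel([537.8,20.6,100],toolR(132,0))"; python3 -m handwheel '[[[1.1,8,-0.7,0,0,0,-0.72],[1.1,8,-0.7,0,0,0,-0.72]]]' 20; python3 -m handwheel '[[[0,6,0,0,0,0,-0.72],[0,6,0,0,0,0,-0.72]]]' 20;python3 -c "
from go import *
rel([537.8,20.6,100],toolR(132,0))
p=np.mean([imaging.camera('side')[0].astype(float) for i in range(3)],0).astype(np.uint8); crop(p,320,205,66,50,12,f'g2_side.png')"
```

```text
t 23.9 row: [0.0, 21.9, 0.7] [0.12, -0.04, 0.05] dist 22 ang 0.1
clock: 24.07
eef_pos: [539.7, 20.4, 113.8]
eef_rot: [-1.573, -0.001, 0.732]
wrist_force: [0.6, -0.1, -0.5]
finger_gap: 13.6
clock: 24.23
eef_pos: [539.4, 20.4, 107.1]
eef_rot: [-1.573, -0.001, 0.732]
wrist_force: [-0.4, -0.3, -0.0]
finger_gap: 13.1
t 24.23 row: [-1.1, 7.1, 1.3] [0.11, -0.09, 0.04] dist 7 ang 0.1
```

View pics/g2_side.png

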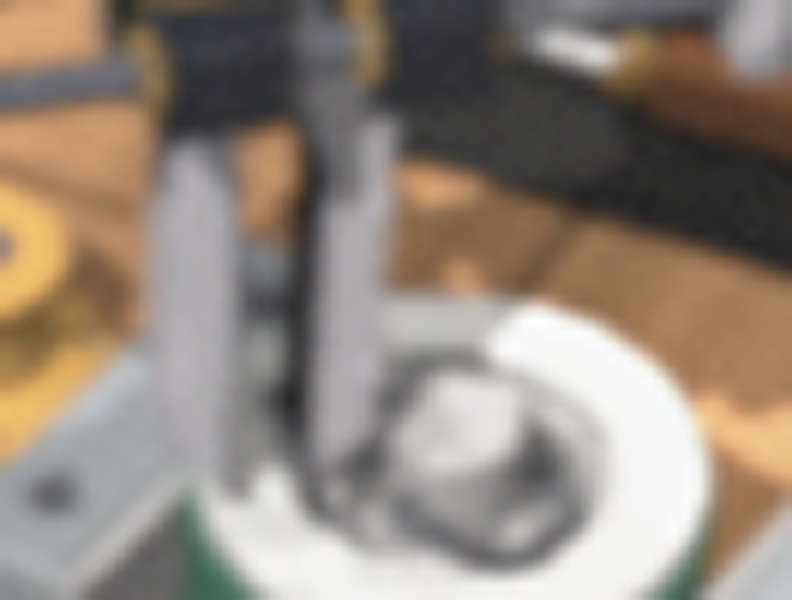

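```bash
python3 -m handwheel '[[[-1,0,1.3,0,0,0,-0.72],[-1,4,1.3,0,0,0,-0.72],[-1,4,1.3,0,0,0,-0.72]]]' 20; python3 -m handwheel '[[[0,3,0,0,0,0,-0.72],[0,3,0,0,0,0,-0.72]]]' 20;python3 -c "
from go import *
rel([537.8,20.6,100],toolR(132,0));print(read_state()['wrist_force'])"
```

```text
clock: 24.63
eef_pos: [537.8, 20.7, 103.3]
eef_rot: [-1.573, -0.001, 0.732]
wrist_force: [-0.3, -0.2, 0.6]
finger_gap: 13.1
clock: 24.8
eef_pos: [537.5, 20.7, 99.6]
eef_rot: [-1.572, -0.0, 0.732]
wrist_force: [-0.3, 0.2, 0.2]
finger_gap: 13.2
t 24.8 row: [0.2, -0.4, -0.2] [0.08, -0.08, 0.01] dist 0 ang 0.1
[-0.34287018  0.21405475  0.24787138]
```

Fingertips are about 1.6 mm above the face. Closing now.

```bash
python3 -m handwheel '[[[0,0,0,0,0,0,-1],[0,0,0,0,0,0,-1],[0,0,0,0,0,0,-1],[0,0,0,0,0,0,-1]]]' 20;python3 -c "
from go import *
p=np.mean([imaging.camera('side')[0].astype(float) for i in range(3)],0).astype(np.uint8); crop(p,320,205,66,50,12,f'g3_side.png')"
```

```text
clock: 25.13
eef_pos: [537.5, 20.7, 99.7]
eef_rot: [-1.572, -0.0, 0.732]
wrist_force: [-0.7, 0.4, 0.5]
finger_gap: 3.7
```

View pics/g3_side.png

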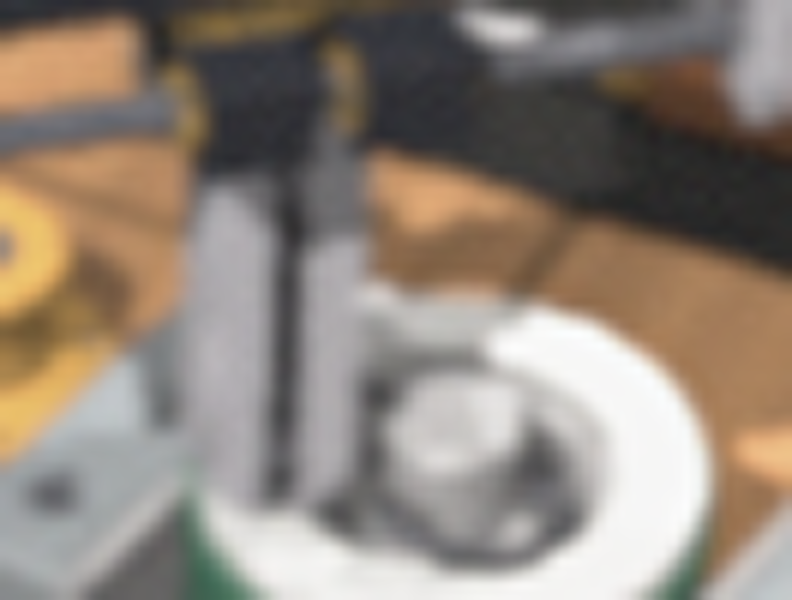

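```bash
python3 -m handwheel '[[[0,-4,0,0,0,0,-1],[0,-8,0,0,0,0,-1],[0,-8,0,0,0,0,-1]]]' 40;python3 -m handwheel '[[[0,-8,0,0,0,0,-1],[0,-16,0,0,0,0,-1],[0,-24,0,0,0,0,-1],[0,-24,0,0,0,0,-1]]]' 40;python3 -c "
from go import *
p=np.mean([imaging.camera('side')[0].astype(float) for i in range(3)],0).astype(np.uint8); crop(p,320,185,80,60,10,f'g4_side.png')"
```

```text
clock: 25.53
eef_pos: [538.0, 20.7, 108.8]
eef_rot: [-1.573, -0.001, 0.732]
wrist_force: [0.8, 0.2, -0.1]
finger_gap: 2.7
clock: 25.87
eef_pos: [538.8, 20.7, 135.0]
eef_rot: [-1.575, -0.003, 0.732]
wrist_force: [-0.4, -0.0, 0.2]
finger_gap: 2.7
```

View pics/g4_side.png

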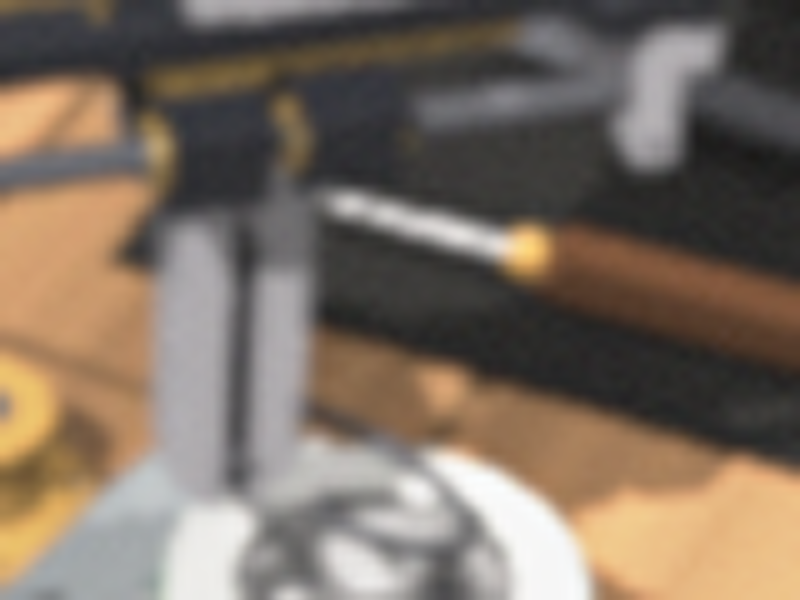

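```bash
python3 -m handwheel '[[[0,-25,0,0,0,0,-1],[0,-50,0,0,0,0,-1],[0,-60,0,0,0,0,-1],[0,-60,0,0,0,0,-1]]]' 40;python3 -c "
from go import *
p=np.mean([imaging.camera('side')[0].astype(float) for i in range(3)],0).astype(np.uint8); crop(p,310,150,107,80,7.5,f'g5_side.png')
p=np.mean([imaging.camera('top')[0].astype(float) for i in range(3)],0).astype(np.uint8); crop(p,250,220,107,80,7.5,f'g5_top.png')"
```

```text
clock: 26.35
eef_pos: [538.5, 20.7, 194.5]
eef_rot: [-1.576, -0.004, 0.732]
wrist_force: [0.4, -0.6, -2.0]
finger_gap: 2.7
```

View pics/g5_side.png

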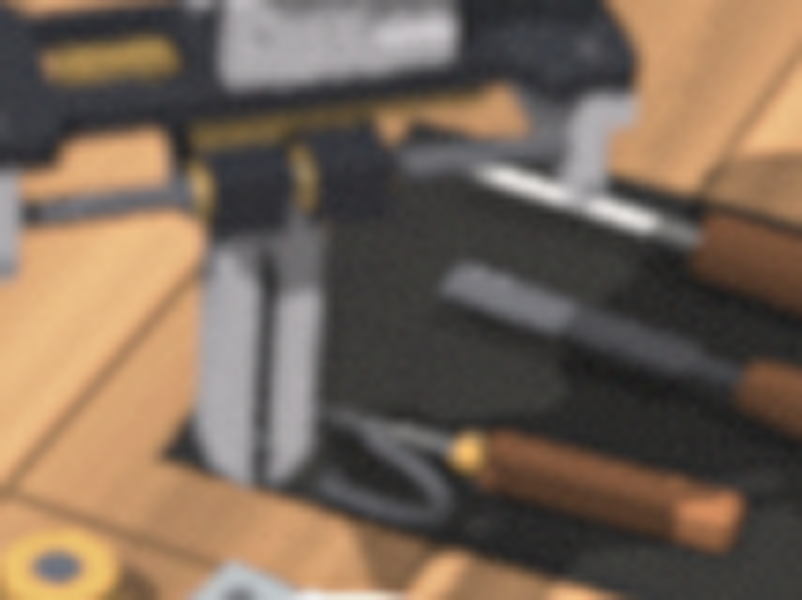

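View pics/g5_top.png

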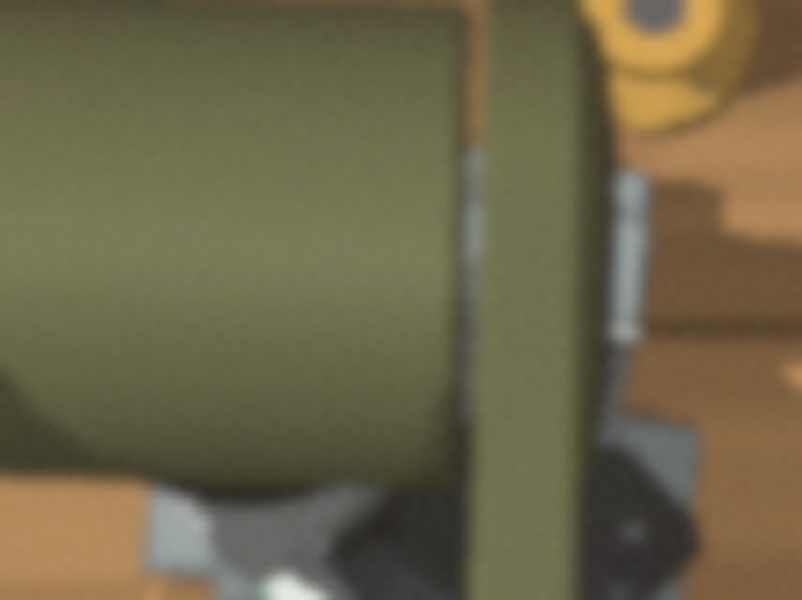

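Run:
```python
from go import *
for n,(x0,y0,x1,y1) in (("top",(110,260,210,360)),("side",(255,330,360,420))):
    im=np.load(n+"A.npy"); sub=im[y0:y1,x0:x1]
    m=((sub.max(2)-sub.min(2))<25).astype(np.uint8)
    k,l,st,ce=cv2.connectedComponentsWithStats(m); b=1+np.argmax(st[1:,4]); 
    cs,_=cv2.findContours((l==b).astype(np.uint8),cv2.RETR_EXTERNAL,cv2.CHAIN_APPROX_NONE)
    h=cv2.convexHull(max(cs,key=len))[:,0]+[x0,y0]
    w=onz(n,h,22)[:,:2].astype(np.float32); print(n,cv2.minEnclosingCircle(w))
rel([465+23.8,300+21.4,140],toolR(132,0))
```

```text
top ((465.9747314453125, 297.61138916015625), 69.66490936279297)
side ((461.66595458984375, 299.94873046875), 70.7886962890625)
t 26.65 row: [164.8, 51.1, 256.2] [0.07, -0.08, -0.01] dist 309 ang 0.1
```

```bash
python3 -m handwheel '[[[165,0,256,0,0,0,-1],[165,0,256,0,0,0,-1],[165,0,256,0,0,0,-1],[165,0,256,0,0,0,-1],[165,0,256,0,0,0,-1]]]' 40;python3 -c "
from go import *
rel([489,319.5,130],toolR(132,0))"
```

```text
clock: 27.07
eef_pos: [503.6, 228.2, 191.0]
eef_rot: [-1.572, 0.001, 0.731]
wrist_force: [0.1, -0.2, -0.4]
finger_gap: 2.7
t 27.07 row: [50.2, 60.9, 77.8] [0.05, -0.09, -0.05] dist 111 ang 0.1
```

```bash
python3 -m handwheel '[[[50,61,78,0,0,0,-1],[50,61,78,0,0,0,-1],[50,61,78,0,0,0,-1],[50,61,78,0,0,0,-1]]]' 40;python3 -c "
from go import *
rel([489,319.5,60],toolR(132,0))"
```

```text
clock: 27.4
eef_pos: [485.9, 322.5, 125.3]
eef_rot: [-1.57, 0.007, 0.735]
wrist_force: [-0.5, -0.2, -0.4]
finger_gap: 2.6
t 27.4 row: [0.8, 65.3, -4.4] [-0.05, 0.11, -0.38] dist 65 ang 0.4
```

```bash
python3 -m handwheel '[[[0.8,35,-4.4,0,0,-0.4,-1],[0.8,65,-4.4,0,0,-0.4,-1],[0.8,65,-4.4,0,0,-0.4,-1],[0.8,65,-4.4,0,0,-0.4,-1]]]' 40;python3 -c "
from go import *
rel([489,319.5,24],toolR(132,0))
p=np.mean([imaging.camera('side')[0].astype(float) for i in range(3)],0).astype(np.uint8); crop(p,250,300,133,100,6,f'k1_side.png')"
```

```text
clock: 27.73
eef_pos: [488.7, 318.8, 59.7]
eef_rot: [-1.569, 0.002, 0.735]
wrist_force: [-0.2, 0.2, 1.9]
finger_gap: 2.1
t 27.73 row: [0.8, 35.7, 0.3] [-0.08, 0.09, -0.14] dist 36 ang 0.2
```

View pics/k1_side.png

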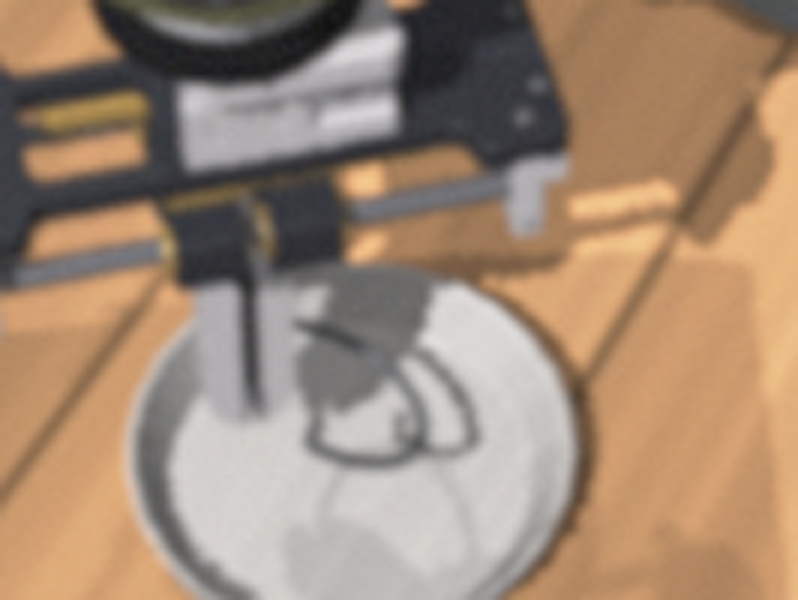

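```bash
python3 -m handwheel '[[[0,14,0,0,0,0,-1],[0,28,0,0,0,0,-1],[0,28,0,0,0,0,-1]]]' 40;python3 -m handwheel '[[[0,5,0,0,0,0,-1],[0,5,0,0,0,0,-1]]]' 40;python3 -c "
from go import *
rel([489,319.5,24],toolR(132,0))
p=np.mean([imaging.camera('side')[0].astype(float) for i in range(3)],0).astype(np.uint8); crop(p,250,310,133,100,6,f'k2_side.png')"
```

```text
clock: 28.13
eef_pos: [490.0, 319.5, 34.2]
eef_rot: [-1.57, -0.003, 0.734]
wrist_force: [0.1, 0.4, -0.7]
finger_gap: 2.7
clock: 28.3
eef_pos: [490.4, 319.6, 29.9]
eef_rot: [-1.571, -0.004, 0.734]
wrist_force: [0.0, 0.7, 0.4]
finger_gap: 2.7
t 28.3 row: [-1.2, 5.9, 0.8] [-0.01, 0.07, 0.21] dist 6 ang 0.2
```

View pics/k2_side.png

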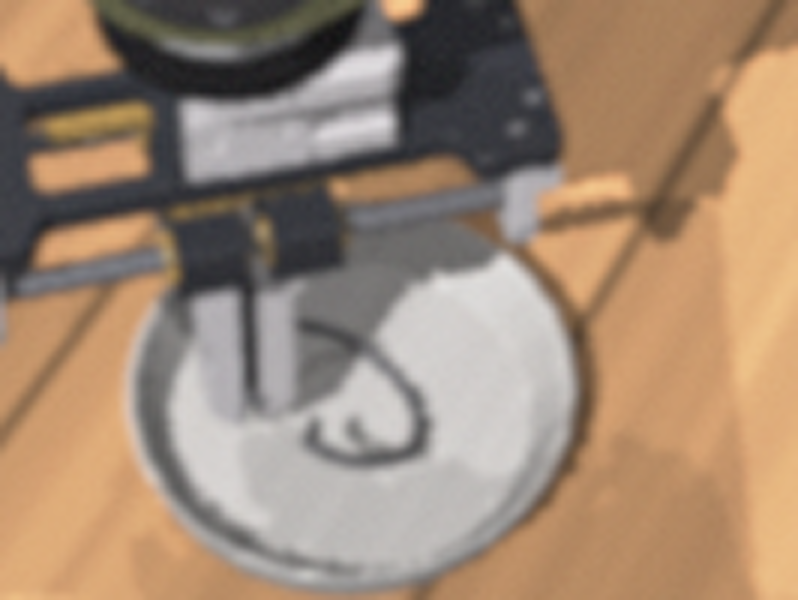

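```bash
python3 -m handwheel '[[[0,5,0,0,0,0,-1],[0,5,0,0,0,0,-1],[0,5,0,0,0,0,-0.9],[0,5,0,0,0,0,-0.7],[0,5,0,0,0,0,-0.7]]]' 20;python3 -m handwheel '[[[0,0,0,0,0,0,-0.7],[0,-25,0,0,0,0,-0.7],[0,-50,0,0,0,0,-0.7],[0,-90,0,0,0,0,-0.7],[0,-120,0,0,0,0,-0.7]]]' 20;python3 -m handwheel '[[[-150,-60,0,0,0,0,-0.7],[-150,-60,0,0,0,0,-0.7],[-150,-60,0,0,0,0,-0.7],[-150,-60,0,0,0,0,-0.7]]]' 20; python3 -c "
from go import *
print(read_state()['eef_pos'])
for n,b in (('side',(250,310,133,100,6)),('top',(100,250,133,100,6))):
    p=np.mean([imaging.camera(n)[0].astype(float) for i in range(3)],0).astype(np.uint8); crop(p,*b,f'k3_{n}.png'); cv2.imwrite(f'pics/k3f_{n}.png',p[:,:,::-1])"
```

```text
clock: 28.87
eef_pos: [490.4, 319.7, 25.1]
eef_rot: [-1.571, -0.004, 0.734]
wrist_force: [0.1, 0.5, 0.5]
finger_gap: 13.2
clock: 29.28
eef_pos: [490.1, 319.4, 147.6]
eef_rot: [-1.571, -0.004, 0.734]
wrist_force: [0.1, 0.4, 0.3]
finger_gap: 13.8
clock: 29.62
eef_pos: [376.8, 217.5, 207.4]
eef_rot: [-1.571, -0.004, 0.735]
wrist_force: [0.1, -0.6, 1.7]
finger_gap: 13.8
[376.8194163  217.52222337 207.42272554]
```

View pics/k3f_side.png

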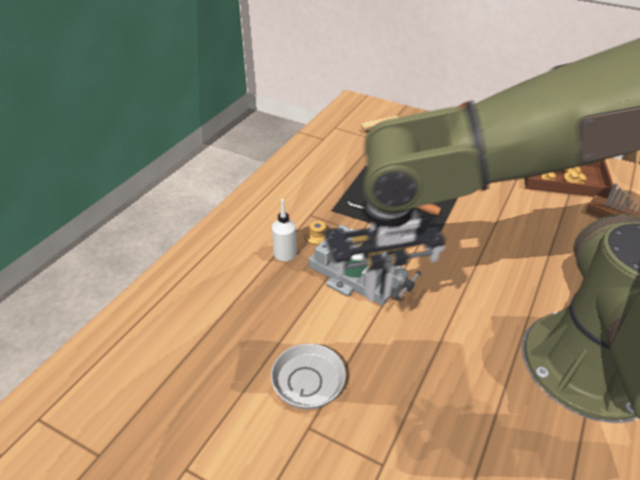

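View pics/k3f_top.png

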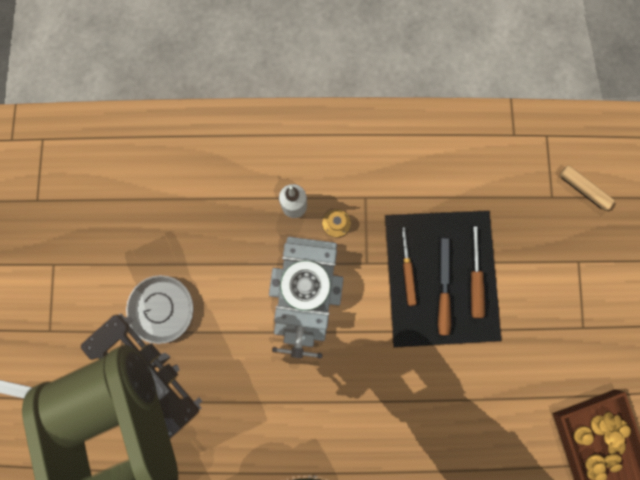

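View pics/k3_side.png

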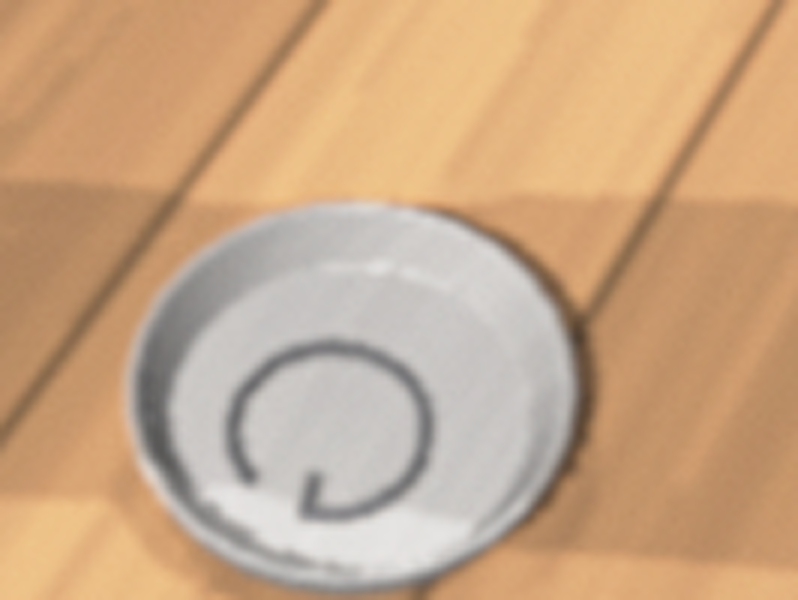

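```bash
python3 -c "
from go import *
w=onz('side',[[250+330/6-.5,310+430/6-.5]],6)[0];print(w[:2]-[462.4,299])
print(read_state()['clock'],abs(read_state()['qd']).max());print(order.sign_off())"
```

```text
[3.80880264 8.53942922]
29.9167 0.019812884989326714
the job is handed in; nothing more can be done
None
```

I got the ring out of its groove and into the steel dish, laid the pick back flat on the mat, and handed the job in at about 29.9 s of the 72 s allowed.

- **Prising:** My first attempt failed. Force reached about 11 N, then the ring dropped back into its groove and turned about 4°. On the second attempt I set the tip further out under the turned-in end. The force peaked at about 9 N and fell to zero as the ring snapped out.
- **Last checks:** The final pictures show the ring lying flat in the dish, its centre about 9 mm from the dish's axis. The pick is flat on the mat, and the gripper is clear of everything. By eye, the screwdriver, file, oil bottle and brass fitting are where they started.
- **Not confirmed:** I could not measure the 1.5 mm lift of the turned-in end directly. I take it as met because the pick was pressing on the ring right up to the snap. My estimate of the tip's height was 2–3 mm off at low slopes, so I went by force and pictures there. The two cameras also disagreed by about 3 mm in x; touching the shaft with the pick settled which to trust.

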